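# Lock out the oven's isolator and try the start button

## Task

Lock out the drying oven: push the red handle on the grey box all the way round to off (toward the red dot), then swing the steel hasp fully out by its black knob, drop the blue-winged key through the hasp's slot into the box until its collar lies on the hasp, and twist it a quarter turn to lock it. Only then press the green start button fully home for a moment to prove that the oven is dead. Leave handle, hasp and locked key so, and do not disturb the three weights.

Things in the scene. Friction and masses are not known exactly. Their poses are not given: they have to be found in the camera images.
- slot (a point): Centre of the lock slot in the cover (top, 60 mm above the table) of the fixed grey isolator box, 240 (x) by 190 (y) by 60 mm, whose centre is 25 mm along +x, 50 mm along -y from here. Axes are the box's: x away from the robot, y left, z up (yaw within 0.25 rad). The slot, 38 mm along y by 14 mm along x, goes through the 6 mm cover into the hollow box.
- handle_axis (a point): Point on the cover on the vertical turning axis of the red isolator handle, in the middle of a yellow disc; 45 mm along -x and 70 mm along -y of the slot, in the box's axes; axes as the box's.
- handle_end (a point): Point inside the outer part of the red handle, 62 mm from its axis, half-way up its arm. The arm is a straight bar 18 mm wide that ends 78 mm from the axis; it stands from 4 to 30 mm above the cover. Its x axis points outward along the arm.
- handle (a joint): Angle of the red handle: 0 = on (arm along the box's +x, to the green dot), grows counter-clockwise seen from above to 1.571 = off at its stop (arm along the box's +y, to the red dot). Starts between 0 and 0.25. Stays where it is left; needs about 3 N at the arm's outer part.
- hasp_pivot (a point): Point on the cover on the vertical pivot axis of the steel lockout hasp, in line with the slot (115 mm along -y of it in the box's axes).
- hasp_knob (a point): Middle (half-way up) of the black upright knob on the hasp, 14 mm in diameter, from 7 to 29 mm above the cover, 68 mm from the pivot. The hasp is a flat steel strip, 32 mm wide, from 1 to 7 mm above the cover, reaching 143 mm from the pivot, with a slot 43 by 20 mm along its length, centred 115 mm from the pivot. Its x axis points from the pivot along the hasp.
- hasp (a joint): Angle of the hasp: 0 = stowed (along the box's +x), grows counter-clockwise seen from above to 1.571 = fully out at its stop (along the box's +y), where its slot lies over the slot of the box. Starts between 0 and 0.15. The handle blocks it unless it is off. Stays where it is left; needs about 1.2 N at the knob.
- key_grip (a point): Centre of the blue wing of the loose locking key (100 to 200 g, 86 mm tall, upright; z up, y along the wing). The wing is 14 mm thick (x), 44 wide (y), 54 tall, this point half-way up. With the collar resting on the hasp this point is 40 mm above the slot point, and the T bar is then 4 mm below the cover, free to turn either way.
- start_top (a point): Centre of the top face of the green start button (36 mm in diameter, on a fixed grey station 64 by 74 by 42 mm, this point 64 mm above the table when it is up). It is pressed straight down by 6 mm, takes 4 N when fully down and springs back.
- start (a joint): Travel of the start button in m: 0 up, 0.006 fully pressed.
- weight_200: Loose steel weight, 35 mm in diameter, 46 mm tall, origin at its underside; stays where it is.
- weight_100: Loose steel weight, 28 mm in diameter, 38 mm tall, origin at its underside; stays where it is.
- weight_50: Loose brass weight, 22 mm in diameter, 30 mm tall, origin at its underside; stays where it is.
- key: The same key: origin at the centre of the underside of its T bar, axes as key_grip. From below: T bar 32 mm long (y), 9 thick (x), 9 high; 9 mm stem; steel collar of 36 mm diameter, 26 to 32 mm up; wing 32 to 86 mm up. It passes the slots with the wing along them.
- stand: Fixed wooden key stand, 64 (x) by 70 (y) by 40 mm high, origin at the centre of its underside. The key hangs by its collar on its top, T bar in a wide slot along y; lift it straight up.

How it is judged:
By the outcome, as a careful person would: the job done as asked, in the order asked, and still so for the second after the job is handed in, with the robot touching nothing.
It also fails if it takes over 72 s, if anything falls off the work surface, if the arm or the gripper's body presses on something with over 40 N, if the wrist force passes 120 N, or if a joint passes its speed limit or range.

## Robot

A 7-joint arm with a two-finger parallel gripper is mounted at the origin on a cart in front of the work surface, level with it; the furniture and walls round the work are solid. World frame = base frame: x ahead of the robot, y to its left, z up, the work surface at z = 0. Lengths are in m, angles in rad, forces in N, time in s.
With the tool pointing down it reaches from about 0.35 to 0.775 m from the base axis. Payload 3.1 kg.
Tool frame: the origin (TCP) lies between the finger pads; the fingertips stand 17 mm ahead of it and the grasp point (between the pads) lies 2 mm behind it; z points along the fingers, y is the direction in which the jaws open and shut (so a half turn about z gives the same grasp; the last joint's range is limited). The gripper opens to 85 mm and grips with 20 to 120 N. Pads are 22 mm wide; open, the fingers measure 114 mm over their backs; the gripper's body (76 mm by 85 mm) begins 54 mm behind the grasp point. The pads swing forward as they close: fully open they stand 13 mm farther back than shut.
Start: joints at [-1.37, 0.311, 0.014, 1.512, -0.004, 1.319, -0.027], TCP at [0.132, 0.534, 0.248] pointing down, gripper open.
Joint ranges: [-2.7, 2.7], [-0.3, 1.91], [-1.27, 1.3], [0.12, 2.57], [-1.44, 4.58], [0.2, 2.03], [-3.05, 3.05]. Speed limits (rad/s): [2.79, 2.79, 3.14, 3.14, 3.14, 3.14, 3.14].

## Interface

Orientations are given as a 3x3 rotation matrix whose columns are the frame's x, y, z axes.
In Python, from station import env, viewer, workorder gives the robot as it stands.
- The arm moves only by the tool jog_arm, never from a script. Its argument "series" is a list of rows, each a list of 7 numbers: the shift along the tool's x, y, z normalised to -1 to 1, where 1 is 0.02 m, then the turn, a rotation vector about the tool's x, y, z normalised to -1 to 1, where 1 is 2 rad, then the closure, from 0 (fully open) to 1 (shut). A call has exactly 8 rows; each row shifts and turns the commanded pose from where the row before left it, along the tool's axes as they then stand; what a row does not reach is not made up. A row lasts 1/8 s, in which the tool goes at most 62.5 mm and 10.7 degrees, less where a joint would pass 70% of its speed; a pose out of reach is approached as far as the arm can. A call with a number of a shift or a turn outside -1 to 1 is refused whole. A call with a gripper value outside its range is refused whole. The fingers move at their own pace and stop on an object; "newtons" is the grip in N (left out, the last holds). Time passes only in rows, so rows that do not move let the fingers close, or fill a call up. It gives the time, the measured TCP pose, the force and the opening at its end, in the units of the state.
- env.state(): the state, without advancing time (a new reading comes with each control period).
- viewer.capture(name): name is "side" or "top" or "wrist"; returns (picture, depth): 400x640x3 uint8, red, green, blue; 400x640 float32, m along the optical axis (not along the pixel's ray), 0 where there is no reading.
- viewer.get_calibration(name): a dict with "fx", "fy", "cx", "cy" (pixels), "dist" ([k1, k2, p1, p2, k3] as OpenCV has them; the pictures are not rectified), "R" (3x3) and "t" (3): a world point X has camera coordinates R X + t; the wrist camera has in their place "hand_eye" (4x4, takes a point from camera to tool coordinates, whose origin is the TCP and whose axes are the flange's). Camera axes: x right, y down, z forward; pixel columns grow to the right and rows downward; lengths in m; the calibration is good to about 2 mm. A picture is of the moment at which its call begins: read the wrist's pose just before it. get_calibration takes no time and is no camera call.
- workorder.finish_job(): hands the job in, once; it reports no verdict.
The state is a dict: "t": time; "joint_pos": joint angles; "qvel": joint speeds; "effort": joint torques, N m; "position": TCP position; "tcp_rot": TCP orientation; "wrist_force": force on the tool from outside, world axes, zero at the start; "torque": the same for the moment, N m; "finger_gap": opening from 0.0 (shut) to 1.0 (fully open).
Only numpy, scipy, OpenCV 4.12 (cv2) and the standard library are available. Lean on these libraries where they do the work, as an engineer would, in place of code of your own. Each camera call takes 0.05 s, during which the arm holds its last target.

## Working session

There is one attempt and no reset: what is moved stays moved. The work goes in short steps, Python scripts to look and compute and a tool call to move; the robot and the scene stay as the last step left them, time stands still between calls to the robot, and variables do not carry over. Pictures are saved under pics/ and viewed, and the job is handed in when it is done.

Besides the shell and the picture viewer there is one more tool, called as name(argument=value, ...) on one line, values as JSON. jog_arm: Moves the arm, as the interface text tells. Its arguments: {"type":"object","properties":{"series":{"type":"array","items":{"type":"array","items":{"type":"number"}}},"newtons":{"type":"number"}},"required":["series"]}

```bash
ls; mkdir -p pics; python3 - <<'E'
from station import env, viewer, workorder
import cv2
s=env.state()
print(s)
for n in ["side","top","wrist"]:
    p,d=viewer.capture(n)
    cv2.imwrite(f"pics/{n}0.png",p[:,:,::-1])
    print(n,viewer.get_calibration(n))
    import numpy as np
    np.save(f"pics/{n}0_d.npy",d)
E
```

```text
pics
{'t': 0.0, 'joint_pos': array([-1.36969762,  0.31172902,  0.0140253 ,  1.51307702, -0.00438467,
        1.31920843, -0.02717613]), 'qvel': array([ 0.00153752, -0.00059905,  0.00080789, -0.00071913, -0.00152399,
        0.00016876, -0.00287953]), 'effort': array([-6.36405766e-04, -3.79914486e+01,  1.45917493e-01, -2.30596215e+01,
        1.22524652e-02,  1.36231779e-02,  5.49874130e-06]), 'position': array([0.13207174, 0.53318478, 0.24721123]), 'tcp_rot': array([[-9.70686410e-01,  2.40349093e-01, -4.55179225e-04],
       [ 2.40349492e-01,  9.70683579e-01, -2.34767091e-03],
       [-1.22425573e-04, -2.38825434e-03, -9.99997141e-01]]), 'wrist_force': array([-0.98717968, -0.49269368,  0.97569018]), 'torque': array([-0.02430288,  0.02576302, -0.02732103]), 'finger_gap': 0.9993499705078825}
side {'fx': 387.75098356980595, 'fy': 387.75098356980595, 'cx': 316.65274915196886, 'cy': 201.48584464484475, 'dist': array([-0.06272562,  0.        ,  0.        ,  0.        ,  0.        ]), 'R': array([[ 0.3710716 , -0.92856332, -0.00872008],
       [-0.81383906, -0.32067478, -0.48459639],
      
[... 331 characters left out ...]
9797],
       [-0.99638854, -0.01877687, -0.08280882],
       [ 0.08314864, -0.01810207, -0.99637273]]), 't': array([-0.05103893,  0.46717009,  1.12516435])}
wrist {'fx': 290.5684910752973, 'fy': 290.5684910752973, 'cx': 316.4948739199616, 'cy': 202.1215318809979, 'dist': array([-0.05191954,  0.        ,  0.        ,  0.        ,  0.        ]), 'hand_eye': array([[ 4.41801197e-04, -9.61562479e-01, -2.74585878e-01,
         6.85851178e-02],
       [ 9.99999841e-01,  3.28207148e-04,  4.59635611e-04,
        -6.42644563e-05],
       [-3.51847310e-04, -2.74586038e-01,  9.61562470e-01,
        -1.26169760e-01],
       [ 0.00000000e+00,  0.00000000e+00,  0.00000000e+00,
         1.00000000e+00]])}
```

View pics/top0.png

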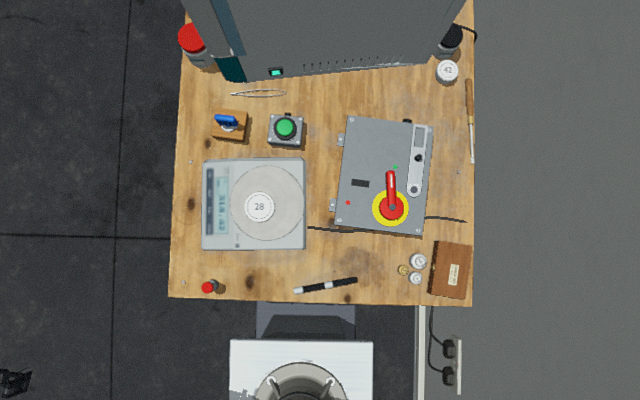

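View pics/side0.png

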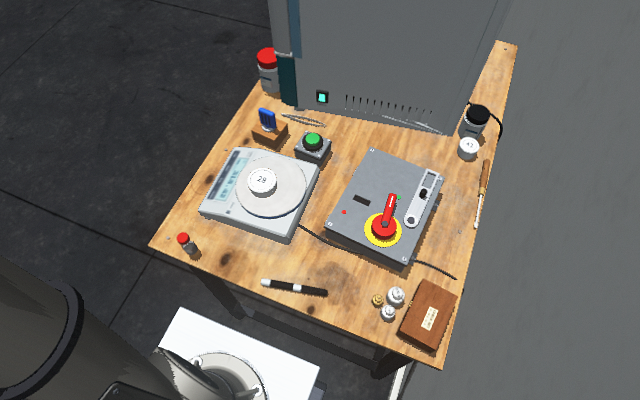

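View pics/wrist0.png

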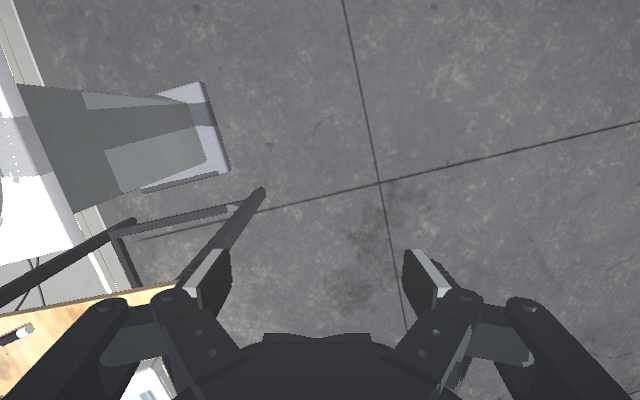

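The top view shows the key in its stand near (229,122), the button at (285,128), the box around (385,175) with the slot at (360,183), the disc at (391,208) and the hasp on the right. Next I'll measure these.

```bash
cat > h.py <<'E'
import numpy as np, cv2
from station import env, viewer, workorder
def und(c,px):
    K=np.array([[c['fx'],0,c['cx']],[0,c['fy'],c['cy']],[0,0,1]])
    p=cv2.undistortPoints(np.array(px,float).reshape(-1,1,2),K,np.array(c['dist']))[:,0]
    return np.c_[p,np.ones(len(p))]
def ext(name,s=None):
    c=viewer.get_calibration(name)
    if name!='wrist': return c,c['R'],c['t']
    T=np.eye(4);T[:3,:3]=s['tcp_rot'];T[:3,3]=s['position'];M=np.linalg.inv(T@c['hand_eye'])
    return c,M[:3,:3],M[:3,3]
def plane(name,px,z,s=None):
    c,R,t=ext(name,s); r=und(c,px)@R; o=-R.T@t
    return o+r*((z-o[2])/r[:,2])[:,None]
def tri(px1,px2):
    A=[];b=[]
    for n,p in(('top',px1),('side',px2)):
        c,R,t=ext(n);r=(und(c,[p])@R)[0];r/=np.linalg.norm(r);o=-R.T@t;P=np.eye(3)-np.outer(r,r);A.append(P);b.append(P@o)
    return np.linalg.lstsq(np.vstack(A),np.hstack(b),rcond=None)[0]
def proj(name,X,s=None):
    c,R,t=ext(name,s);K=np.array([[c['fx'],0,c['cx']],[0,c['fy'],c['cy']],[0,0,1]])
    return cv2.projectPoints(np.array(X,float).reshape(-1,1,3),cv2.Rodrigues(R)[0],t,K,np.array(c['dist']))[0][:,0]
def blob(img,lo,hi,box=None,n=1):
    h=cv2.cvtColor(img,cv2.COLOR_RGB2HSV);m=cv2.inRange(h,np.array(lo),np.array(hi))
    if box: q=np.zeros_like(m);x0,y0,x1,y1=box;q[y0:y1,x0:x1]=m[y0:y1,x0:x1];m=q
    cs=sorted(cv2.findContours(m,cv2.RETR_EXTERNAL,cv2.CHAIN_APPROX_NONE)[0],key=cv2.contourArea,reverse=True)[:n]
    return m,cs
E
python3 - <<'E'
import cv2
t=cv2.imread('pics/top0.png');s=cv2.imread('pics/side0.png')
a=cv2.resize(t[95:245,325:475],None,fx=4,fy=4,interpolation=cv2.INTER_CUBIC);cv2.imwrite('pics/a.png',a)
b=cv2.resize(t[80:160,195:315],None,fx=6,fy=6,interpolation=cv2.INTER_CUBIC);cv2.imwrite('pics/b.png',b)
b=cv2.resize(s[90:170,240:340],None,fx=7,fy=7,interpolation=cv2.INTER_CUBIC);cv2.imwrite('pics/c.png',b)
E
```

```text
(no output)
```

View pics/a.png

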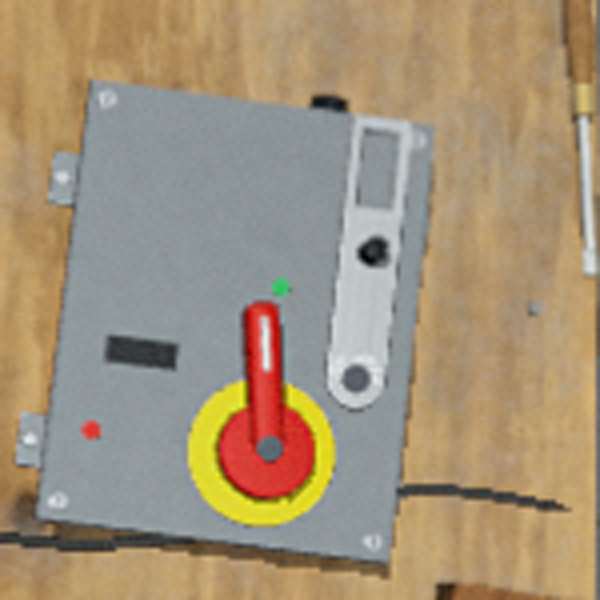

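View pics/b.png

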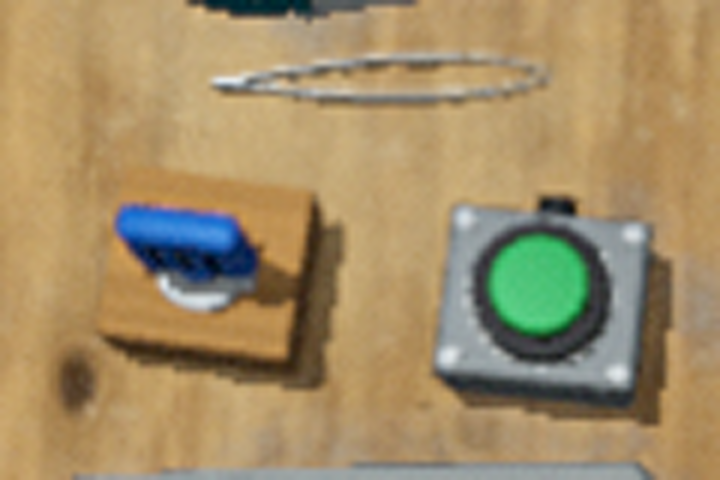

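View pics/c.png

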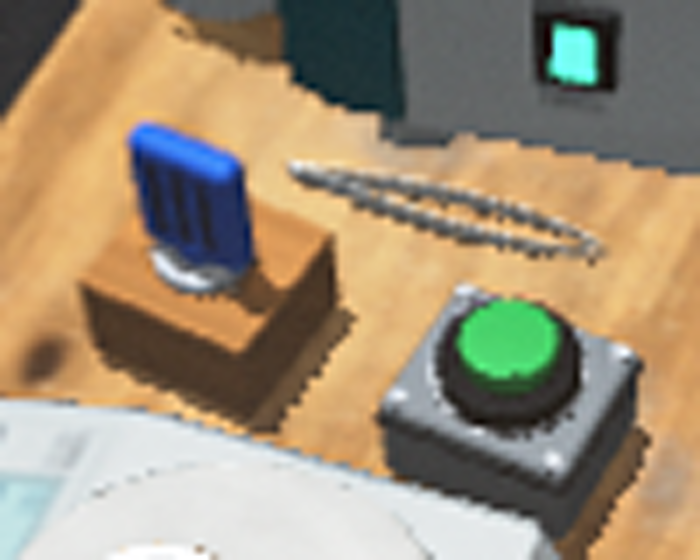

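```bash
python3 - <<'E'
from h import *
A=lambda L:[(325+(u+.5)/4-.5,95+(v+.5)/4-.5) for u,v in L]
B=lambda L:[(195+(u+.5)/6-.5,80+(v+.5)/6-.5) for u,v in L]
C=lambda L:[(240+(u+.5)/7-.5,90+(v+.5)/7-.5) for u,v in L]
co=plane('top',A([(90,80),(437,127),(388,562),(38,515)]),.06)
print('corners',co.round(4)); print('center',co.mean(0))
e1=co[0]-co[3];e2=co[1]-co[2];f1=co[3]-co[2];f2=co[0]-co[1]
print([np.linalg.norm(v) for v in(e1,e2,f1,f2)])
y=[np.arctan2(v[1],v[0]) for v in(e1,e2)]+[np.arctan2(-v[0],v[1]) for v in(f1,f2)];print('yaw',y)
yaw=np.mean(y);R=np.array([[np.cos(yaw),-np.sin(yaw)],[np.sin(yaw),np.cos(yaw)]])
slot=co.mean(0)[:2]+R@[-.025,.05];print('slot from corners',slot,'seen',plane('top',A([(142,352)]),.06))
top=cv2.imread('pics/top0.png')[:,:,::-1].copy();side=cv2.imread('pics/side0.png')[:,:,::-1].copy()
m,cs=blob(top,(22,150,120),(35,255,255),(370,180,420,235));(c,ax,an)=cv2.fitEllipse(cv2.convexHull(cs[0]));print('disc',c,ax,plane('top',[c],.062),'pred',slot+R@[-.045,-.07])
hp=plane('top',A([(356,379)]),.067);kn=plane('top',A([(375,250)]),.08);print('pivot',hp,'pred',slot+R@[0,-.115],'knob',kn)
d=kn-hp;print('hasp ang',np.arctan2(d[0,1],d[0,0])-yaw,np.linalg.norm(d))
hc=plane('top',A([(269,449),(261,310)]),.09);d=hc[1]-hc[0];print('handle',hc,np.arctan2(d[1],d[0])-yaw,np.linalg.norm(d))
# key
print('key wing top ends',plane('top',B([(122,218),(238,225)]),.110),'ctr',plane('top',B([(180,222)]),.110))
print('key wing top tri', tri(B([(120,215)])[0],C([(133,133)])[0]),tri(B([(238,222)])[0],C([(240,165)])[0]))
st=plane('top',B([(128,170),(315,195),(290,362),(100,335)]),.04);print('stand',st,st.mean(0))
m,cs=blob(top,(50,100,60),(80,255,255),(265,105,305,150));M=cv2.moments(cs[0]);c1=(M['m10']/M['m00'],M['m01']/M['m00']);print('btn',plane('top',[c1],.064))
m,cs=blob(side,(50,100,60),(80,255,255),(300,125,330,155));print('btn side',plane('side',C([(509,338)]),.064))
print('weights',plane('top',[(418,259),(415,278),(403,269)],.04))
sc=plane('top',[(203,158),(305,158),(305,249),(203,249)],.03);print('scale',sc)
dz=np.load('pics/top0_d.npy')
def dp(p):
    u,v=p;z=dz[int(v),int(u)];c=viewer.get_calibration('top');r=und(c,[p])[0]*z;return c['R'].T@(r-c['t'])
for p in [(258,207),(240,200),(290,240),(285,128),(228,118),(418,259),(415,278),(403,269),(391,190),(270,65),(320,70),(420,60),(300,30),(215,50),(192,40),(240,150)]: print(p,dp(p).round(3))
E
```

```text
corners [[ 0.6465 -0.0918  0.06  ]
 [ 0.6254 -0.2822  0.06  ]
 [ 0.3879 -0.255   0.06  ]
 [ 0.4099 -0.067   0.06  ]]
center [ 0.51744312 -0.17400823  0.06      ]
[np.float64(0.23788793895725394), np.float64(0.23903580741079833), np.float64(0.18926414938442418), np.float64(0.19161286868245997)]
yaw [np.float64(-0.10407516773999241), np.float64(-0.11394705411407534), np.float64(-0.11669274854429618), np.float64(-0.11060802857195252)]
slot from corners [ 0.49815294 -0.12154025] seen [[ 0.49829696 -0.12153333  0.06      ]]
disc (389.9411926269531, 207.63648986816406) (35.90998077392578, 36.59572982788086) [[ 0.44554875 -0.18591392  0.062     ]] pred [ 0.44565446 -0.18610735]
pivot [[ 0.48528826 -0.23597028  0.067     ]] pred [ 0.48537633 -0.2358283 ] knob [[ 0.55315937 -0.24359987  0.08      ]]
hasp ang -0.000612213373153106 0.069524802914287
handle [[ 0.4453582  -0.18578046  0.09      ]
 [ 0.51828153 -0.18114914  0.09      ]] 0.17475496029559046 0.07307025034300377
key wing top ends [[0.62614338 0.18562423 0.11      ]
 [0.62427683 0.14526008 0.11      ]] ctr [[0.62502603 0.16541439 0.11
[... 468 characters left out ...]
 -0.21886006  0.04      ]]
scale [[ 0.5499917   0.22416398  0.03      ]
 [ 0.55406433 -0.00170469  0.03      ]
 [ 0.35400576 -0.00570037  0.03      ]
 [ 0.34957556  0.21698034  0.03      ]]
(258, 207) [0.439 0.091 0.108]
(240, 200) [0.455 0.132 0.08 ]
(290, 240) [0.373 0.026 0.064]
(285, 128) [0.613 0.042 0.063]
(228, 118) [0.624 0.16  0.1  ]
(418, 259) [ 0.336 -0.251  0.043]
(415, 278) [ 0.295 -0.246  0.038]
(403, 269) [ 0.314 -0.22   0.031]
(391, 190) [ 0.481 -0.184  0.091]
(270, 65) [0.736 0.074 0.115]
(320, 70) [ 0.747 -0.031  0.055]
(420, 60) [ 0.774 -0.252  0.063]
(300, 30) [0.744 0.008 0.28 ]
(215, 50) [0.724 0.168 0.229]
(192, 40) [0.791 0.242 0.11 ]
(240, 150) [ 0.575  0.147 -0.002]
```

```bash
cat >> h.py <<'E'
yaw=-.111;RB=np.array([[np.cos(yaw),-np.sin(yaw)],[np.sin(yaw),np.cos(yaw)]])
SLOT=np.array([.4982,-.1215])
def box(x,y): return SLOT+RB@np.array([x,y])   # slot-relative box -> world
def Rt(a): return np.array([[np.cos(a),np.sin(a),0],[np.sin(a),-np.cos(a),0],[0,0,-1.]])
def state():
    s=env.state();R=s['tcp_rot'];print('t %.2f'%s['t'],s['position'].round(4),'ang %.3f'%np.arctan2(R[1,0],R[0,0]),'F',s['wrist_force'].round(1),'gap %.3f'%s['finger_gap'],'q',s['joint_pos'].round(2),'tilt',R[:2,2].round(4));return s
def plan(wps,grip,start=None):
    """wps: (x,y,z,ang,rows); also levels tool. prints rows in tool units"""
    s=state();p=s['position'].copy();R=s['tcp_rot'].copy()
    if start is not None: p=np.array(start[:3],float);R=Rt(start[3])
    rows=[]
    for w in wps:
        p0=p.copy();a0=np.arctan2(R[1,0],R[0,0]);da=(w[3]-a0+np.pi)%(2*np.pi)-np.pi
        for k in range(1,w[4]+1):
            f=k/w[4];pt=p0+(np.array(w[:3])-p0)*f;Rn=Rt(a0+da*f)
            d=(R.T@(pt-p)/.02);rv=cv2.Rodrigues(R.T@Rn)[0][:,0]/2
            row=np.r_[d.round(2),rv.round(3),grip];rows.append(row)
            p=p+R@row[:3]*.02;R=R@cv2.Rodrigues(row[3:6]*2)[0]
    print('max',np.abs(rows).max(0).round(3),'end',p.round(4))
    for i in range(0,len(rows),8): print('['+','.join('['+','.join('%g'%(v+0) for v in r)+']' for r in rows[i:i+8])+']')
E
python3 - <<'E'
from h import *
x,y=box(-45+64,-70-17);print(x,y)
plan([(.30,.42,.25,2.2,8),(.40,.28,.25,1.636,8),(.46,.10,.24,1.636,8),(.50,-.06,.24,1.636,8),(x,y,.2,1.636,8),(x,y,.089,1.636,8)],1)
E
```

```text
9.744089067638432 -88.69075841029111
t 0.15 [0.1321 0.5334 0.2475] ang 2.899 F [0.  0.  0.1] gap 1.000 q [-1.37  0.31  0.01  1.51 -0.    1.32 -0.03] tilt [-0.0004 -0.0018]
max [5.5655e+02 2.1080e+01 7.0000e-01 1.0000e-03 0.0000e+00 4.4000e-02
 1.0000e+00] end [  9.7441 -88.6907   0.0889]
[[-1.19,-0.44,-0.01,-0.001,0,0.044,1],[-1.22,-0.32,-0.02,0,0,0.043,1],[-1.25,-0.23,-0.02,0,0,0.044,1],[-1.26,-0.11,-0.01,0,0,0.044,1],[-1.27,0,-0.02,0,0,0.043,1],[-1.26,0.1,-0.01,0,0,0.044,1],[-1.24,0.22,-0.02,0,0,0.044,1],[-1.23,0.33,-0.01,0,0,0.043,1]]
[[-1.07,-0.01,0,0,0,0.035,1],[-1.08,0.06,0,0,0,0.036,1],[-1.06,0.15,0,0,0,0.035,1],[-1.06,0.21,0,0,0,0.035,1],[-1.03,0.29,0,0,0,0.036,1],[-1.01,0.36,0,0,0,0.035,1],[-0.99,0.44,0,0,0,0.035,1],[-0.95,0.5,0,0,0,0.035,1]]
[[-1.15,0.3,0.06,0,0,0,1],[-1.14,0.3,0.06,0,0,0,1],[-1.15,0.3,0.07,0,0,0,1],[-1.15,0.3,0.06,0,0,0,1],[-1.15,0.3,0.06,0,0,0,1],[-1.14,0.3,0.06,0,0,0,1],[-1.15,0.3,0.06,0,0,0,1],[-1.15,0.3,0.06,0,0,0,1]]
[[-1.01,0.18,0,0,0,0,1],[-1.02,0.19,0,0,0,0,1],[-1.01,0.18,0,0,0,0,1],[-1.02,0.18,0,0,0,0,1],[-1.01,0.18,0,0,0,0,1],[-1.02,0.19,0,0,0,0,1],[-1.01,0.18,0,0,0,0,1],[-1.01,0.18,0,0,0,0,1]]
[[-556.55,21.07,0.18,0,0,0,1],[-556.55,21.07,0.17,0,0,0,1],[-556.55,21.07,0.18,0,0,0,1],[-556.55,21.08,0.18,0,0,0,1],[-556.54,21.07,0.18,0,0,0,1],[-556.55,21.07,0.17,0,0,0,1],[-556.55,21.07,0.18,0,0,0,1],[-556.55,21.07,0.18,0,0,0,1]]
[[0,0,0.69,0,0,0,1],[0,0,0.7,0,0,0,1],[0,0,0.69,0,0,0,1],[0,0,0.69,0,0,0,1],[0,0,0.7,0,0,0,1],[0,0,0.69,0,0,0,1],[0,0,0.69,0,0,0,1],[0,0,0.7,0,0,0,1]]
```

jog_arm(series=[[-1,-0.4,0,0,0,0.04,1],[-1,-0.3,0,0,0,0.04,1],[-1,-0.2,0,0,0,0.04,1],[-1,-0.1,0,0,0,0.04,1],[-1,0,0,0,0,0.04,1],[-1,0.1,0,0,0,0.04,1],[-1,0.2,0,0,0,0.04,1],[-1,0.3,0,0,0,0.04,1]])

```text
t: 1.15
position: [0.2714, 0.4446, 0.2482]
tcp_rot: [[-0.631, 0.775, -0.0], [0.775, 0.631, -0.0], [-0.0, -0.0, -1.0]]
wrist_force: [0.1, 1.1, -0.5]
finger_gap: 0.002
```

```bash
sed -i 's/RB@np.array(\[x,y\])/RB@np.array([x,y])*1e-3/' h.py; python3 - <<'E'
from h import *
x,y=box(-45+64,-70-17);print(x,y)
plan([(.40,.26,.25,1.636,8),(.47,.11,.24,1.636,8),(.50,-.04,.24,1.636,8),(x,y,.15,1.636,9),(x,y,.089,1.636,7)],1)
E
```

```text
0.5074458890676384 -0.21006925841029112
t 1.15 [0.2714 0.4446 0.2482] ang 2.254 F [ 0.1  1.1 -0.5] gap 0.002 q [-1.21  0.25  0.2   1.6  -0.05  1.3  -0.33] tilt [-0. -0.]
max [1.41  0.63  0.5   0.    0.    0.039 1.   ] end [ 0.5075 -0.2101  0.0891]
[[-1.4,-0.11,-0.01,0,0,0.039,1],[-1.41,0.01,-0.01,0,0,0.038,1],[-1.4,0.11,-0.01,0,0,0.039,1],[-1.39,0.22,-0.01,0,0,0.039,1],[-1.37,0.33,-0.01,0,0,0.038,1],[-1.33,0.43,-0.02,0,0,0.039,1],[-1.31,0.53,-0.01,0,0,0.038,1],[-1.25,0.63,-0.01,0,0,0.039,1]]
[[-0.96,0.38,0.06,0,0,0,1],[-0.97,0.37,0.07,0,0,0,1],[-0.96,0.38,0.06,0,0,0,1],[-0.97,0.37,0.06,0,0,0,1],[-0.96,0.38,0.06,0,0,0,1],[-0.97,0.37,0.07,0,0,0,1],[-0.96,0.38,0.06,0,0,0,1],[-0.96,0.37,0.06,0,0,0,1]]
[[-0.95,0.13,0,0,0,0,1],[-0.95,0.12,0,0,0,0,1],[-0.95,0.13,0,0,0,0,1],[-0.94,0.13,0,0,0,0,1],[-0.95,0.12,0,0,0,0,1],[-0.95,0.13,0,0,0,0,1],[-0.95,0.13,0,0,0,0,1],[-0.95,0.12,0,0,0,0,1]]
[[-0.95,-0.02,0.5,0,0,0,1],[-0.94,-0.02,0.5,0,0,0,1],[-0.95,-0.02,0.5,0,0,0,1],[-0.94,-0.02,0.5,0,0,0,1],[-0.95,-0.02,0.5,0,0,0,1],[-0.94,-0.02,0.5,0,0,0,1],[-0.95,-0.02,0.5,0,0,0,1],[-0.94,-0.02,0.5,0,0,0,1]]
[[-0.95,-0.02,0.5,0,0,0,1],[0,0,0.44,0,0,0,1],[0,0,0.43,0,0,0,1],[0,0,0.44,0,0,0,1],[0,0,0.43,0,0,0,1],[0,0,0.44,0,0,0,1],[0,0,0.44,0,0,0,1],[0,0,0.43,0,0,0,1]]
```

jog_arm(series=[[-1,0,0,0,0,0.04,1],[-1,0.1,0,0,0,0.04,1],[-1,0.2,0,0,0,0.04,1],[-1,0.3,0,0,0,0.04,1],[-1,0.4,0,0,0,0.04,1],[-1,0.5,0,0,0,0.04,1],[-1,0.6,0,0,0,0.04,1],[-1,0.6,0,0,0,0.03,1]])

```text
t: 2.15
position: [0.3851, 0.315, 0.2483]
tcp_rot: [[-0.064, 0.998, 0.0], [0.998, 0.064, -0.0], [-0.0, 0.0, -1.0]]
wrist_force: [0.5, 0.2, -0.0]
finger_gap: 0.002
```

jog_arm(series=[[-1,0.3,0,0,0,0,1],[-1,0.3,0,0,0,0,1],[-1,0.3,0,0,0,0,1],[-1,0.3,0,0,0,0,1],[-1,0.3,0,0,0,0,1],[-1,0.3,0,0,0,0,1],[-1,0.3,0,0,0,0,1],[-1,0.3,0,0,0,0,1]])

```text
t: 3.15
position: [0.4432, 0.1584, 0.2483]
tcp_rot: [[-0.066, 0.998, 0.0], [0.998, 0.066, 0.0], [0.0, 0.0, -1.0]]
wrist_force: [0.1, 0.2, -0.3]
finger_gap: 0.0
```

jog_arm(series=[[-1,0,0,0,0,0,1],[-1,0,0,0,0,0,1],[-1,0,0,0,0,0,1],[-1,0,0,0,0,0,1],[-1,0,0,0,0,0,1],[-1,0,0,0,0,0,1],[-1,0,0,0,0,0,1],[-1,0,0,0,0,0,1]])

```text
t: 4.15
position: [0.4536, -0.0012, 0.2484]
tcp_rot: [[-0.066, 0.998, 0.0], [0.998, 0.066, 0.0], [0.0, 0.0, -1.0]]
wrist_force: [-0.0, 0.1, 0.2]
finger_gap: -0.0
```

```bash
python3 - <<'E'
from h import *
x,y=box(-45+64,-70-17);print(x,y)
plan([(x,y,.15,1.636,9),(x,y,.089,1.636,7)],1)
E
```

```text
0.5074458890676384 -0.21006925841029112
t 4.15 [ 0.4536 -0.0012  0.2484] ang 1.637 F [-0.   0.1  0.2] gap -0.000 q [-0.61  0.12  0.64  1.78 -0.07  1.27  0.11] tilt [0.0001 0.0002]
max [1.18 0.23 0.55 0.   0.   0.   1.  ] end [ 0.5075 -0.2101  0.0889]
[[-1.18,0.22,0.55,0,0,0,1],[-1.18,0.22,0.54,0,0,0,1],[-1.17,0.23,0.55,0,0,0,1],[-1.18,0.22,0.55,0,0,0,1],[-1.18,0.22,0.54,0,0,0,1],[-1.18,0.22,0.55,0,0,0,1],[-1.17,0.22,0.54,0,0,0,1],[-1.18,0.23,0.55,0,0,0,1]]
[[-1.18,0.22,0.55,0,0,0,1],[0,0,0.44,0,0,0,1],[0,0,0.43,0,0,0,1],[0,0,0.44,0,0,0,1],[0,0,0.43,0,0,0,1],[0,0,0.44,0,0,0,1],[0,0,0.43,0,0,0,1],[0,0,0.44,0,0,0,1]]
```

jog_arm(series=[[-1,0.2,0.4,0,0,0,1],[-1,0.2,0.4,0,0,0,1],[-1,0.2,0.4,0,0,0,1],[-1,0.2,0.4,0,0,0,1],[-1,0.2,0.4,0,0,0,1],[-1,0.2,0.4,0,0,0,1],[-1,0.2,0.4,0,0,0,1],[-1,0.2,0.4,0,0,0,1]])

```text
t: 5.15
position: [0.4964, -0.1586, 0.1841]
tcp_rot: [[-0.066, 0.998, 0.0], [0.998, 0.066, -0.0], [-0.0, 0.0, -1.0]]
wrist_force: [0.1, -0.6, 0.2]
finger_gap: -0.0
```

jog_arm(series=[[-0.9,0.2,0.4,0,0,0,1],[-0.9,0.2,0.4,0,0,0,1],[-0.8,0,0.6,0,0,0,1],[0,0,0.8,0,0,0,1],[0,0,0.8,0,0,0,1],[0,0,0.8,0,0,0,1],[0,0,0.8,0,0,0,1],[0,0,0.2,0,0,0,1]])

```text
t: 6.15
position: [0.5072, -0.2076, 0.0867]
tcp_rot: [[-0.069, 0.998, -0.002], [0.998, 0.069, 0.001], [0.001, -0.002, -1.0]]
wrist_force: [0.2, 0.6, 0.3]
finger_gap: 0.003
```

```bash
python3 - <<'E'
from h import *
s=state()
p,d=viewer.capture('wrist');cv2.imwrite('pics/w1.png',p[:,:,::-1])
p,d=viewer.capture('top');cv2.imwrite('pics/t1.png',p[:,:,::-1])
def hp(th,r=60,d=19.5): 
    x=-45+r*np.cos(th)+d*np.sin(th);y=-70+r*np.sin(th)-d*np.cos(th);return (*box(x,y),.089,yaw+th+np.pi/2)
plan([(*hp(.175),2)]+[(*hp(t),1) for t in np.linspace(.175,1.571,11)[1:]]+[(*hp(1.6),1)],1)
E
```

```text
t 6.15 [ 0.5072 -0.2076  0.0867] ang 1.639 F [0.2 0.6 0.3] gap 0.003 q [-0.13  0.52  0.67  1.75 -0.37  1.    0.75] tilt [-0.0025  0.0011]
t 6.25 [ 0.5078 -0.2082  0.0878] ang 1.639 F [-0.2 -1.   0.2] gap 0.003 q [-0.13  0.52  0.67  1.75 -0.37  1.    0.75] tilt [-0.0009  0.0002]
max [0.43 0.11 0.03 0.   0.   0.07 1.  ] end [ 0.47   -0.1278  0.089 ]
[[0.16,-0.01,-0.03,0,0,0.001,1],[0.17,-0.01,-0.03,0,0,0.001,1],[0.43,0.1,0,0,0,-0.07,1],[0.42,0.11,0,0,0,-0.069,1],[0.43,0.11,0,0,0,-0.07,1],[0.43,0.1,0,0,0,-0.07,1],[0.42,0.11,0,0,0,-0.07,1],[0.43,0.11,0,0,0,-0.07,1]]
[[0.43,0.1,0,0,0,-0.069,1],[0.43,0.11,0,0,0,-0.07,1],[0.42,0.1,0,0,0,-0.07,1],[0.43,0.11,0,0,0,-0.07,1],[0.09,0.03,0,0,0,-0.014,1]]
```

View pics/w1.png

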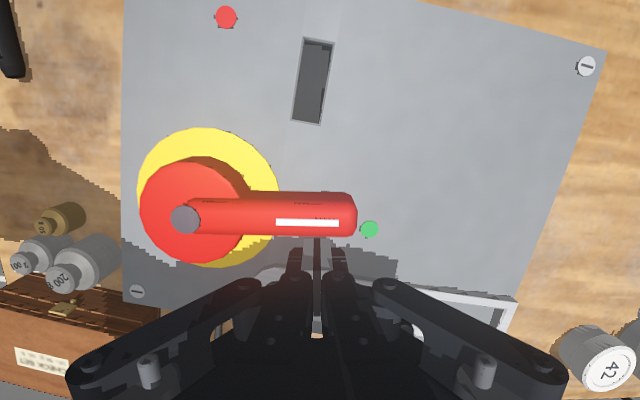

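View pics/t1.png

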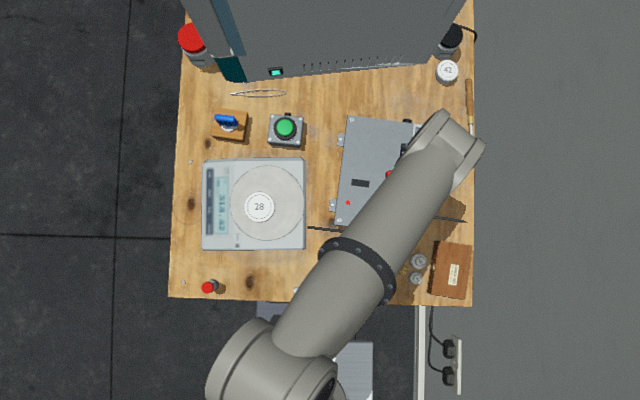

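The wrist view shows the closed fingers at (317,250), just outside the arm of the red handle, whose end is at (355,213). The slot is at (313,82). Now I push.

jog_arm(series=[[0.16,0,-0.03,0,0,0,1],[0.17,0,-0.03,0,0,0,1],[0.43,0.1,0,0,0,-0.07,1],[0.43,0.1,0,0,0,-0.07,1],[0.43,0.1,0,0,0,-0.07,1],[0.43,0.1,0,0,0,-0.07,1],[0.43,0.11,0,0,0,-0.07,1],[0.43,0.11,0,0,0,-0.07,1]])

```text
t: 7.25
position: [0.5009, -0.1516, 0.0907]
tcp_rot: [[-0.791, 0.612, 0.007], [0.612, 0.791, -0.002], [-0.007, 0.002, -1.0]]
wrist_force: [3.3, -0.8, -3.1]
finger_gap: 0.002
```

```bash
python3 - <<'E'
from h import *
def hp(th,r=60,d=19.5): 
    x=-45+r*np.cos(th)+d*np.sin(th);y=-70+r*np.sin(th)-d*np.cos(th);return (*box(x,y),.089,yaw+th+np.pi/2)
s=state();print(hp(.175+.14*6))
E
```

```text
t 7.25 [ 0.5009 -0.1516  0.0907] ang 2.484 F [ 3.3 -0.8 -3.1] gap 0.002 q [-0.1   0.42  0.47  1.82 -0.23  0.94  1.38] tilt [ 0.0066 -0.0024]
(np.float64(0.4981544236010529), np.float64(-0.1509962320025602), 0.089, 2.4747963267948965)
```

jog_arm(series=[[0.43,0.11,0,0,0,-0.07,1],[0.43,0.11,0,0,0,-0.07,1],[0.43,0.1,0,0,0,-0.07,1],[0.43,0.1,0,0,0,-0.07,1],[0.1,0,0,0,0,0,1],[0.1,0,0,0,0,0,1],[0,0,0,0,0,0,1],[0,0,0,0,0,0,1]])

```text
t: 8.25
position: [0.4722, -0.1273, 0.0909]
tcp_rot: [[-0.995, 0.104, 0.01], [0.104, 0.995, -0.0], [-0.01, 0.001, -1.0]]
wrist_force: [7.3, 2.7, -3.9]
finger_gap: -0.002
```

```bash
python3 - <<'E'
from h import *
s=state()
p,d=viewer.capture('wrist');cv2.imwrite('pics/w2.png',p[:,:,::-1])
E
```

```text
t 8.25 [ 0.4722 -0.1273  0.0909] ang 3.038 F [ 7.3  2.7 -3.9] gap -0.002 q [-0.05  0.35  0.35  1.91 -0.15  0.9   1.84] tilt [ 0.0101 -0.0001]
```

View pics/w2.png

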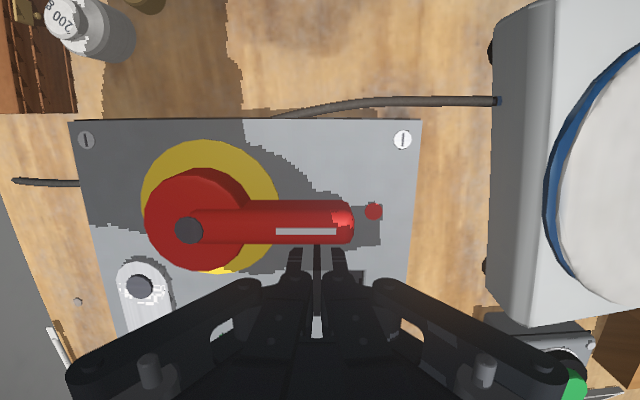

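jog_arm(series=[[0.1,0,0,0,0,-0.01,1],[0.1,0,0,0,0,-0.01,1],[0.1,0,0,0,0,0,1],[0,0,0,0,0,0,1],[0,0,0,0,0,0,1],[0,0,0,0,0,0,1],[0,0,0,0,0,0,1],[0,0,0,0,0,0,1]])

```text
t: 9.3
position: [0.4717, -0.1273, 0.0919]
tcp_rot: [[-0.998, 0.063, 0.022], [0.063, 0.998, -0.003], [-0.022, -0.001, -1.0]]
wrist_force: [17.1, 2.1, -10.0]
finger_gap: -0.002
```

```bash
python3 - <<'E'
from h import *
s=state();print(box(0,0), RB.T@(s['position'][:2]-SLOT)*1e3)
E
```

```text
t 9.30 [ 0.4717 -0.1273  0.0919] ang 3.078 F [ 17.1   2.1 -10. ] gap -0.002 q [-0.05  0.34  0.34  1.92 -0.15  0.89  1.87] tilt [ 0.0217 -0.0027]
[ 0.4982 -0.1215] [-25.64239469  -8.73785425]
```

jog_arm(series=[[-0.6,0,0,0,0,0,1],[-0.8,0,0,0,0,0,1],[-0.5,0,-0.2,0,0,0,1],[0,0,-0.6,0,0,0,1],[0,0,-0.8,0,0,0,1],[0,0,-0.6,0,0,0,1],[0,0,-0.4,0,0,0,1],[0,0,0,0,0,0,1]])

```text
t: 10.3
position: [0.4996, -0.1304, 0.1424]
tcp_rot: [[-0.998, 0.063, 0.002], [0.063, 0.998, -0.0], [-0.002, 0.0, -1.0]]
wrist_force: [-0.0, -0.2, -1.0]
finger_gap: 0.0
```

```bash
python3 - <<'E'
from h import *
plan([(*box(68,-143),.14,yaw+np.pi/2,12),(*box(68,-143),.089,yaw+np.pi/2,4)],1)
E
```

```text
t 10.30 [ 0.4996 -0.1304  0.1424] ang 3.079 F [-0.  -0.2 -1. ] gap 0.000 q [-0.05  0.34  0.35  1.77 -0.13  1.05  1.85] tilt [ 0.0018 -0.0001]
max [0.63  0.57  0.64  0.    0.001 0.068 1.   ] end [ 0.55   -0.2712  0.089 ]
[[-0.25,-0.57,0.01,0,0.001,0.067,1],[-0.32,-0.54,0.01,0,0,0.068,1],[-0.39,-0.48,0.01,0,0,0.067,1],[-0.45,-0.43,0.01,0,0,0.068,1],[-0.5,-0.37,0.01,0,0,0.067,1],[-0.55,-0.29,0.01,0,0,0.068,1],[-0.59,-0.22,0.01,0,0,0.067,1],[-0.6,-0.13,0.01,0,0,0.068,1]]
[[-0.63,-0.06,0.01,0,0,0.067,1],[-0.62,0.03,0.01,0,0,0.068,1],[-0.61,0.12,0.01,0,0,0.067,1],[-0.59,0.19,0.01,0,0,0.068,1],[0,0,0.64,0,0,0,1],[0,0,0.64,0,0,0,1],[0,0,0.63,0,0,0,1],[0,0.01,0.64,0,0,0,1]]
```

jog_arm(series=[[-0.25,-0.57,0.01,0,0,0.067,1],[-0.32,-0.54,0.01,0,0,0.067,1],[-0.39,-0.48,0.01,0,0,0.067,1],[-0.45,-0.43,0.01,0,0,0.067,1],[-0.5,-0.37,0.01,0,0,0.067,1],[-0.55,-0.29,0.01,0,0,0.067,1],[-0.59,-0.22,0.01,0,0,0.067,1],[-0.6,-0.13,0.01,0,0,0.067,1]])

```text
t: 11.3
position: [0.5327, -0.224, 0.1391]
tcp_rot: [[-0.418, 0.908, -0.002], [0.908, 0.418, 0.001], [0.001, -0.001, -1.0]]
wrist_force: [-0.4, -0.4, 0.0]
finger_gap: 0.001
```

jog_arm(series=[[-0.63,-0.06,0,0,0,0.067,1],[-0.62,0.03,0,0,0,0.067,1],[-0.61,0.12,0,0,0,0.067,1],[-0.59,0.19,0,0,0,0.07,1],[0,0,0.6,0,0,0,1],[0,0,0.6,0,0,0,1],[0,0,0.6,0,0,0,1],[0,0,0.6,0,0,0,1]])

```text
t: 12.3
position: [0.5499, -0.2701, 0.0907]
tcp_rot: [[0.105, 0.995, -0.001], [0.995, -0.105, 0.001], [0.001, -0.001, -1.0]]
wrist_force: [-1.1, 0.1, -0.5]
finger_gap: -0.0
```

```bash
python3 - <<'E'
from h import *
s=state();print(box(0,0), RB.T@(s['position'][:2]-SLOT)*1e3)
p,d=viewer.capture('wrist');cv2.imwrite('pics/w3.png',p[:,:,::-1])
def hp(th,r=68,d=17.5): 
    x=r*np.cos(th)+d*np.sin(th);y=-115+r*np.sin(th)-d*np.cos(th);return (*box(x,y),.089,yaw+th+np.pi/2)
plan([(*hp(.0),2)]+[(*hp(t),1) for t in np.linspace(.0,1.571,12)[1:]]+[(*hp(1.6),1)],1)
E
```

```text
t 12.30 [ 0.5499 -0.2701  0.0907] ang 1.466 F [-1.1  0.1 -0.5] gap -0.000 q [-0.01  0.64  0.67  1.56 -0.43  1.1   0.66] tilt [-0.0007  0.0009]
[ 0.4982 -0.1215] [  67.8689116  -141.90736948]
t 12.35 [ 0.5489 -0.2695  0.089 ] ang 1.466 F [-0.5  0.9 -1.3] gap 0.005 q [-0.01  0.64  0.67  1.56 -0.43  1.1   0.66] tilt [-0.0034  0.0021]
max [0.5   0.09  0.    0.002 0.001 0.072 1.   ] end [ 0.5084 -0.1695  0.089 ]
[[0.22,0.03,0,-0.002,-0.001,0.001,1],[0.23,0.03,0,0,0,0.002,1],[0.49,0.09,0,0,0,-0.071,1],[0.49,0.09,0,0,0,-0.072,1],[0.5,0.09,0,0,0,-0.071,1],[0.49,0.09,0,0,0,-0.072,1],[0.49,0.09,0,0,0,-0.071,1],[0.5,0.09,0,0,0,-0.072,1]]
[[0.49,0.09,0,0,0,-0.071,1],[0.49,0.09,0,0,0,-0.071,1],[0.49,0.09,0,0,0,-0.072,1],[0.5,0.09,0,0,0,-0.071,1],[0.49,0.09,0,0,0,-0.072,1],[0.1,0.02,0,0,0,-0.014,1]]
```

View pics/w3.png

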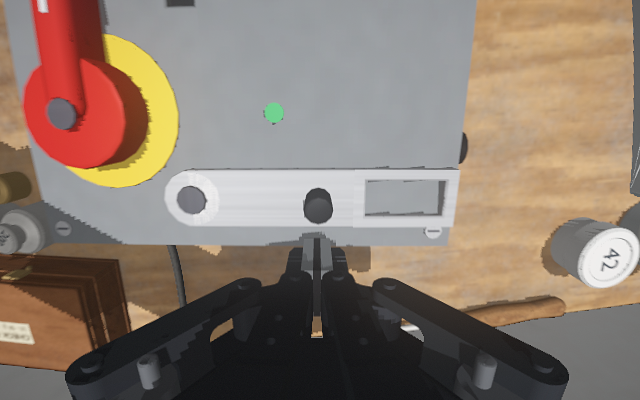

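The knob at (318,205) is in line with the finger seam. Now I sweep the hasp.

jog_arm(series=[[0.22,0.02,0,0,0,0,1],[0.23,0.02,0,0,0,0,1],[0.49,0.09,0,0,0,-0.071,1],[0.49,0.09,0,0,0,-0.072,1],[0.49,0.09,0,0,0,-0.071,1],[0.49,0.09,0,0,0,-0.072,1],[0.49,0.09,0,0,0,-0.071,1],[0.49,0.09,0,0,0,-0.072,1]])

```text
t: 13.35
position: [0.5496, -0.2038, 0.0931]
tcp_rot: [[-0.687, 0.727, 0.004], [0.727, 0.687, -0.001], [-0.004, 0.002, -1.0]]
wrist_force: [0.5, -0.0, -1.2]
finger_gap: -0.002
```

```bash
python3 - <<'E'
from h import *
s=state();print(box(0,0), RB.T@(s['position'][:2]-SLOT)*1e3)
p,d=viewer.capture('wrist');cv2.imwrite('pics/w4.png',p[:,:,::-1])
E
```

```text
t 13.35 [ 0.5496 -0.2038  0.0931] ang 2.328 F [ 0.5 -0.  -1.2] gap -0.002 q [-0.01  0.54  0.47  1.64 -0.28  1.03  1.31] tilt [ 0.0042 -0.0014]
[ 0.4982 -0.1215] [ 60.22919727 -76.14268381]
```

View pics/w4.png

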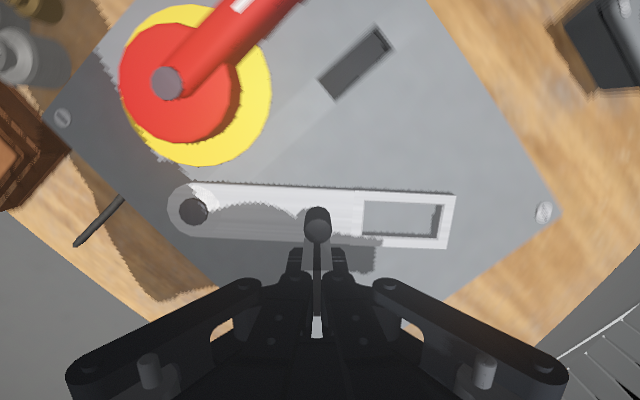

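jog_arm(series=[[0.49,0.09,0.05,0,0,-0.071,1],[0.49,0.09,0.05,0,0,-0.072,1],[0.49,0.09,0,0,0,-0.071,1],[0.49,0.09,0,0,0,-0.072,1],[0.49,0.09,0,0,0,-0.071,1],[0.1,0.02,0,0,0,0,1],[0.1,0,0,0,0,0,1],[0,0,0,0,0,0,1]])

```text
t: 14.4
position: [0.5107, -0.1711, 0.091]
tcp_rot: [[-0.994, 0.107, 0.007], [0.107, 0.994, -0.001], [-0.007, -0.0, -1.0]]
wrist_force: [7.1, 0.6, -0.9]
finger_gap: 0.0
```

```bash
python3 - <<'E'
from h import *
s=state();print(box(0,0), RB.T@(s['position'][:2]-SLOT)*1e3)
p,d=viewer.capture('wrist');cv2.imwrite('pics/w5.png',p[:,:,::-1])
E
```

```text
t 14.40 [ 0.5107 -0.1711  0.091 ] ang 3.035 F [ 7.1  0.6 -0.9] gap 0.000 q [ 0.05  0.43  0.31  1.77 -0.16  0.95  1.9 ] tilt [ 0.0072 -0.0009]
[ 0.4982 -0.1215] [ 17.92405557 -47.86114992]
```

View pics/w5.png

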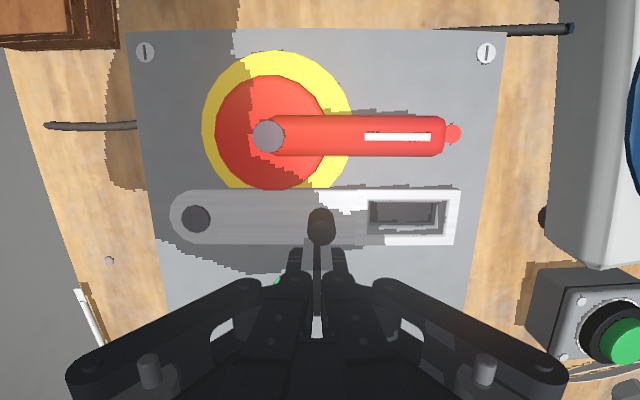

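jog_arm(series=[[0.1,0,0,0,0,0,1],[0,0,0,0,0,0,1],[-0.6,0,0,0,0,0,1],[-0.6,0,-0.2,0,0,0,1],[0,0,-0.8,0,0,0,1],[0,0,-1,0,0,0,0.5],[0,0,-1,0,0,0,0],[0,0,-1,0,0,0,0]])

```text
t: 15.45
position: [0.5285, -0.174, 0.1716]
tcp_rot: [[-0.994, 0.106, -0.0], [0.106, 0.994, -0.0], [0.0, -0.0, -1.0]]
wrist_force: [0.5, 0.9, 0.1]
finger_gap: 0.641
```

```bash
python3 - <<'E'
from h import *
s=state()
p,d=viewer.capture('wrist');cv2.imwrite('pics/w6.png',p[:,:,::-1])
plan([(.625,.16,.21,1.47,16)],0)
E
```

```text
t 15.45 [ 0.5285 -0.174   0.1716] ang 3.036 F [0.5 0.9 0.1] gap 0.641 q [ 0.04  0.39  0.33  1.62 -0.13  1.16  1.87] tilt [-0.0002 -0.0003]
t 15.50 [ 0.5303 -0.1747  0.1746] ang 3.036 F [ 0.  -0.7  2. ] gap 0.721 q [ 0.04  0.38  0.33  1.62 -0.13  1.16  1.87] tilt [ 0.0054 -0.0017]
max [1.05  1.09  0.12  0.    0.003 0.049 0.   ] end [0.6249 0.16   0.2101]
[[-0.18,1.07,-0.11,0,0.003,0.049,0],[-0.08,1.09,-0.11,0,0,0.049,0],[0.03,1.08,-0.11,0,0,0.049,0],[0.13,1.08,-0.12,0,0,0.049,0],[0.24,1.06,-0.11,0,0,0.049,0],[0.34,1.03,-0.11,0,0,0.049,0],[0.44,1,-0.11,0,0,0.048,0],[0.54,0.94,-0.11,0,0,0.049,0]]
[[0.62,0.89,-0.11,0,0,0.049,0],[0.71,0.82,-0.12,0,0,0.049,0],[0.79,0.75,-0.11,0,0,0.049,0],[0.85,0.67,-0.11,0,0,0.049,0],[0.92,0.59,-0.11,0,0,0.049,0],[0.97,0.49,-0.11,0,0,0.049,0],[1.01,0.39,-0.11,0,0,0.049,0],[1.05,0.29,-0.12,0,0,0.049,0]]
```

View pics/w6.png

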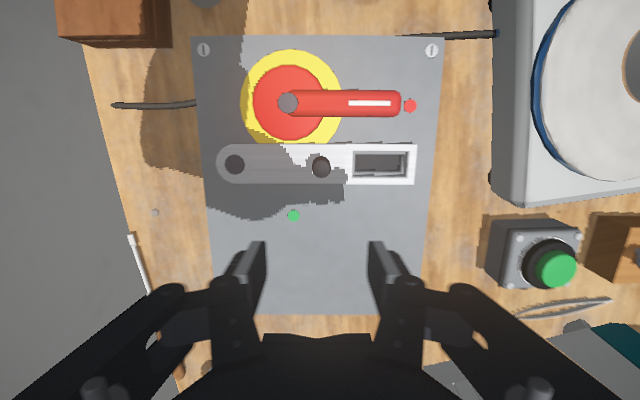

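```bash
python3 - <<'E'
import cv2
a=cv2.imread('pics/w6.png')
cv2.imwrite('pics/w6a.png',cv2.resize(a[135:195,340:430],None,fx=8,fy=8,interpolation=cv2.INTER_CUBIC))
E
```

```text
(no output)
```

View pics/w6a.png

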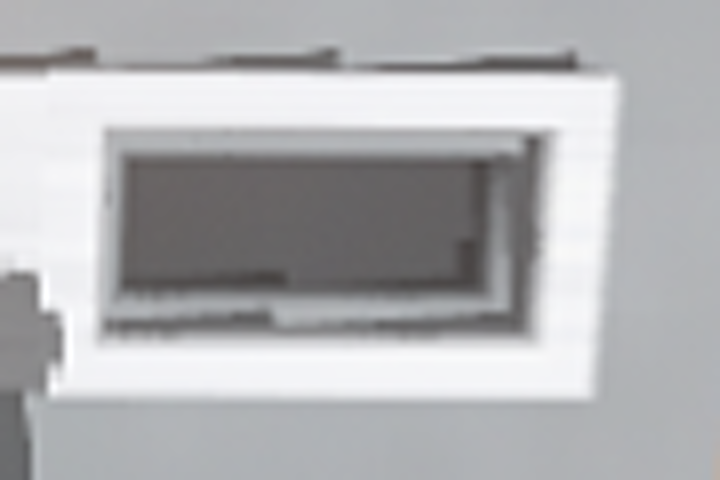

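jog_arm(series=[[0,1,-0.1,0,0,0.049,0],[0,1,-0.1,0,0,0.049,0],[0,1,-0.1,0,0,0.049,0],[0.1,1,-0.1,0,0,0.049,0],[0.2,1,-0.1,0,0,0.049,0],[0.3,1,-0.1,0,0,0.049,0],[0.4,1,-0.1,0,0,0.049,0],[0.5,1,-0.1,0,0,0.049,0]])

```text
t: 16.5
position: [0.5727, -0.0145, 0.1863]
tcp_rot: [[-0.627, 0.779, -0.0], [0.779, 0.627, -0.0], [0.0, -0.001, -1.0]]
wrist_force: [-0.3, -0.7, -0.8]
finger_gap: 0.998
```

```bash
python3 - <<'E'
from h import *
plan([(.625,.15,.22,1.47,8)],0)
E
```

```text
t 16.50 [ 0.5727 -0.0145  0.1863] ang 2.249 F [-0.3 -0.7 -0.8] gap 0.998 q [-0.31  0.42  0.43  1.56 -0.18  1.21  0.82] tilt [-0.0005 -0.0002]
max [1.03  0.9   0.22  0.    0.    0.049 0.   ] end [0.6251 0.1501 0.2201]
[[0.6,0.9,-0.21,0,0,0.049,0],[0.68,0.84,-0.21,0,0,0.048,0],[0.75,0.76,-0.21,0,0,0.049,0],[0.83,0.69,-0.21,0,0,0.049,0],[0.9,0.61,-0.21,0,0,0.048,0],[0.94,0.51,-0.21,0,0,0.049,0],[1,0.42,-0.22,0,0,0.049,0],[1.03,0.33,-0.21,0,0,0.048,0]]
```

jog_arm(series=[[0.6,0.9,-0.2,0,0,0.049,0],[0.68,0.84,-0.2,0,0,0.049,0],[0.75,0.76,-0.2,0,0,0.049,0],[0.83,0.69,-0.2,0,0,0.049,0],[0.9,0.61,-0.2,0,0,0.049,0],[0.94,0.51,-0.2,0,0,0.049,0],[1,0.42,-0.2,0,0,0.049,0],[1,0.33,-0.2,0,0,0.047,0]])

```text
t: 17.5
position: [0.6248, 0.1497, 0.2183]
tcp_rot: [[0.102, 0.995, -0.001], [0.995, -0.102, -0.0], [-0.0, -0.001, -1.0]]
wrist_force: [-0.1, 0.8, 0.2]
finger_gap: 1.004
```

jog_arm(series=[[0,0,0,0,0,0,0],[0,0,0,0,0,0,0],[0,0,0,0,0,0,0],[0,0,0,0,0,0,0],[0,0,0,0,0,0,0],[0,0,0,0,0,0,0],[0,0,0,0,0,0,0],[0,0,0,0,0,0,0]])

```text
t: 18.5
position: [0.625, 0.1494, 0.2179]
tcp_rot: [[0.098, 0.995, -0.0], [0.995, -0.098, 0.0], [0.0, -0.0, -1.0]]
wrist_force: [1.2, 0.1, -0.6]
finger_gap: 0.999
```

```bash
python3 - <<'E'
from h import *
s=state()
p,d=viewer.capture('wrist');cv2.imwrite('pics/w7.png',p[:,:,::-1])
np.save('pics/w7s.npy',np.r_[s['position'],s['tcp_rot'].ravel()])
# slot from w6
import numpy as np
for pos,R in [([.5285,-.174,.1716],None),([.5303,-.1747,.1746],None)]:
    ss=dict(position=np.array(pos),tcp_rot=Rt(3.036))
    W=lambda L:[(340+(u+.5)/8-.5,135+(v+.5)/8-.5) for u,v in L]
    h=plane('wrist',W([(103,130),(552,130),(533,340),(97,340)]),.067,ss)
    b=plane('wrist',W([(122,155),(490,158),(478,290),(112,290)]),.06,ss)
    for q in(h,b):
        e=q[1]-q[0];f=q[3]-q[0];print(q.mean(0).round(4),'L',np.linalg.norm(e).round(4),np.linalg.norm(f).round(4),'yaw',np.arctan2(-e[0],e[1]))
E
```

```text
t 18.50 [0.625  0.1494 0.2179] ang 1.473 F [ 1.2  0.1 -0.6] gap 0.999 q [-0.59  0.56  0.55  1.3  -0.28  1.36 -0.16] tilt [-0.  0.]
[ 0.4989 -0.1189  0.067 ] L 0.0445 0.021 yaw -0.10110119699228802
[ 0.4986 -0.1196  0.06  ] L 0.0377 0.0139 yaw -0.10960324532837708
[ 0.5012 -0.119   0.067 ] L 0.0451 0.0213 yaw -0.10110119699228903
[ 0.5009 -0.1197  0.06  ] L 0.0382 0.0141 yaw -0.10960324532837747
```

View pics/w7.png

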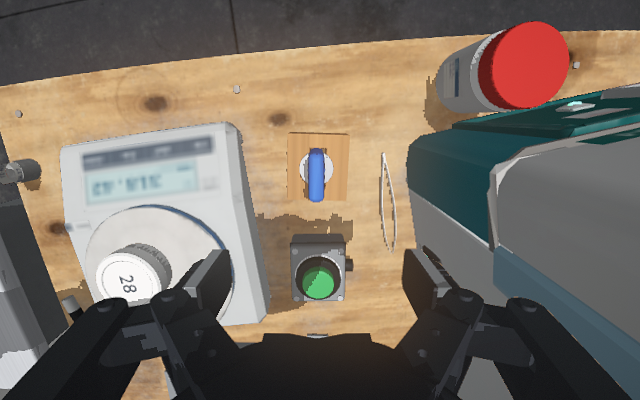

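```bash
python3 - <<'E'
import cv2
a=cv2.imread('pics/w7.png')
cv2.imwrite('pics/w7a.png',cv2.resize(a[125:210,270:370],None,fx=7,fy=7,interpolation=cv2.INTER_CUBIC))
E
```

```text
(no output)
```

View pics/w7a.png

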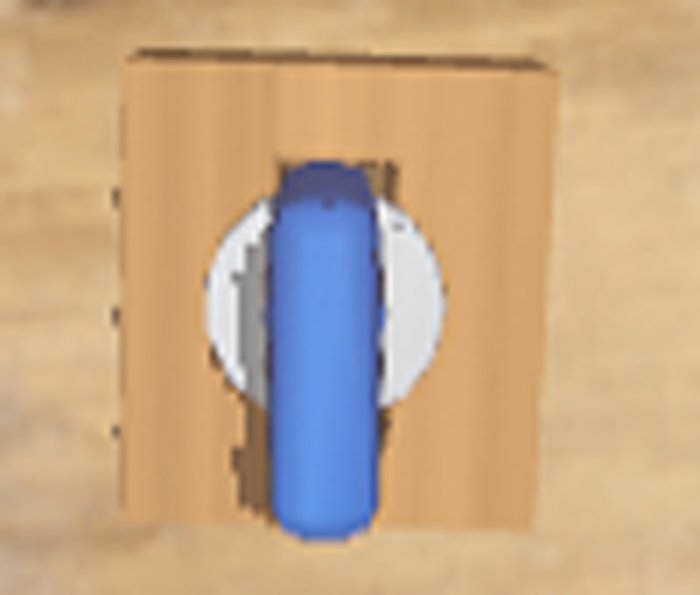

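```bash
python3 - <<'E'
from h import *
v=np.load('pics/w7s.npy');s=dict(position=v[:3],tcp_rot=v[3:].reshape(3,3))
W=lambda L:[(270+(u+.5)/7-.5,125+(w+.5)/7-.5) for u,w in L]
q=plane('wrist',W([(328,197),(324,538),(270,370),(379,370)]),.1,s);print(q.round(4));e=q[0]-q[1];print('mid',(q[0]+q[1])/2,'len',np.linalg.norm(e),'ang',np.arctan2(e[1],e[0]),'thick',np.linalg.norm(q[2]-q[3]))
print('collar L/R edge',plane('wrist',W([(206,305),(445,305)]),.046,s).mean(0))
st=plane('wrist',W([(125,62),(555,72),(533,527),(122,517)]),.04,s);print('stand',st.round(4),st.mean(0))
t0=cv2.imread('pics/top0.png')[:,:,::-1].copy()
B=lambda L:[(195+(u+.5)/6-.5,80+(v+.5)/6-.5) for u,v in L]
print('top cam',plane('top',B([(120,215),(240,222),(180,220)]),.1))
plan([(.626,.166,.16,1.473,3)],0)
E
```

```text
[[0.6301 0.1918 0.1   ]
 [0.6255 0.1498 0.1   ]
 [0.6211 0.1716 0.1   ]
 [0.6343 0.1704 0.1   ]]
mid [0.62782536 0.17082002 0.1       ] len 0.04223304342577738 ang 1.4615248756717563 thick 0.013284033565583822
collar L/R edge [0.6276444  0.17020254 0.046     ]
stand [[0.6019 0.2077 0.04  ]
 [0.6643 0.2002 0.04  ]
 [0.6562 0.1316 0.04  ]
 [0.5929 0.1394 0.04  ]] [0.62883269 0.16972278 0.04      ]
top cam [[0.62961457 0.18834641 0.1       ]
 [0.62774966 0.14619113 0.1       ]
 [0.62813921 0.16722518 0.1       ]]
t 18.55 [0.625  0.1494 0.2179] ang 1.473 F [-0.6  0.2 -1.7] gap 0.999 q [-0.59  0.56  0.55  1.3  -0.28  1.36 -0.16] tilt [0. 0.]
max [0.28 0.01 0.97 0.   0.   0.   0.  ] end [0.626  0.166  0.1599]
[[0.28,-0.01,0.97,0,0,0,0],[0.27,-0.01,0.96,0,0,0,0],[0.28,-0.01,0.97,0,0,0,0]]
```

jog_arm(series=[[0.33,0.05,0.5,0,0,0.005,0.4],[0.33,0,1,0,0,0,0.4],[0.33,0,1,0,0,0,0.4],[0,0,1,0,0,0,0.4],[0,0,1,0,0,0,0.4],[0,0,0,0,0,0,0.4],[0,0,0,0,0,0,0.4],[0,0,0,0,0,0,0.4]])

```text
t: 19.55
position: [0.6288, 0.1691, 0.1291]
tcp_rot: [[0.108, 0.994, 0.002], [0.994, -0.108, 0.001], [0.001, 0.002, -1.0]]
wrist_force: [-0.0, -0.0, -0.4]
finger_gap: 0.601
```

```bash
python3 - <<'E'
from h import *
s=state()
p,d=viewer.capture('wrist');cv2.imwrite('pics/w8.png',p[:,:,::-1])
p,d=viewer.capture('side');cv2.imwrite('pics/s8.png',cv2.resize(p[60:200,200:400,::-1],None,fx=4,fy=4))
plan([(.628,.169,.075,1.462,4)],0.4)
E
```

```text
t 19.55 [0.6288 0.1691 0.1291] ang 1.463 F [-0.  -0.  -0.4] gap 0.601 q [-0.61  0.64  0.52  1.39 -0.32  1.19 -0.16] tilt [0.0022 0.0005]
t 19.65 [0.6286 0.1691 0.1289] ang 1.463 F [-0.1  0.6 -0.2] gap 0.594 q [-0.61  0.64  0.52  1.39 -0.32  1.19 -0.16] tilt [0.0017 0.0005]
max [0.01  0.01  0.68  0.001 0.    0.    0.4  ] end [0.628  0.169  0.0751]
[[0,-0.01,0.67,0.001,0,0,0.4],[0,-0.01,0.68,0,0,0,0.4],[-0.01,0,0.67,0,0,0,0.4],[0,-0.01,0.67,0,0,0,0.4]]
```

View pics/w8.png

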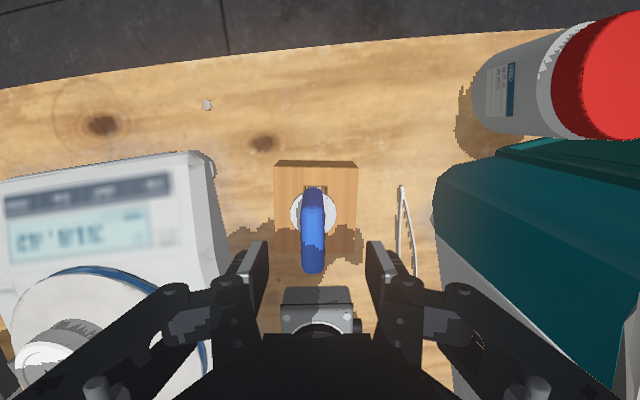

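View pics/s8.png

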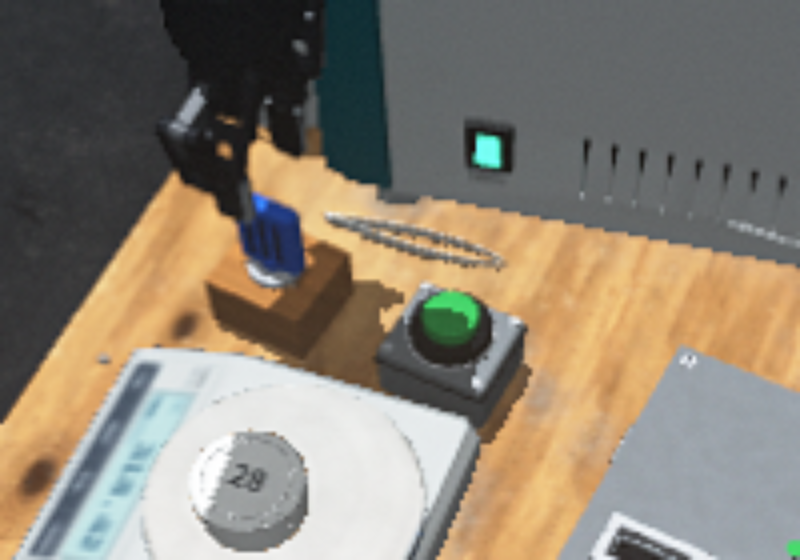

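The blue wing (313,235) is centred between the fingers (265 to 367). I go down and grip.

jog_arm(series=[[0,-0.03,0.7,0,0,0,0.4],[0,0,0.7,0,0,0,0.4],[0,0,0.7,0,0,0,0.4],[0,0,0.6,0,0,0,0.4],[0,0,0,0,0,0,0.7],[0,0,0,0,0,0,0.9],[0,0,0,0,0,0,1],[0,0,0,0,0,0,1]], newtons=50)

```text
t: 20.65
position: [0.6277, 0.1691, 0.0743]
tcp_rot: [[0.108, 0.994, 0.001], [0.994, -0.108, 0.0], [0.0, 0.001, -1.0]]
wrist_force: [0.4, 0.2, -1.1]
finger_gap: 0.158
```

jog_arm(series=[[0,0,0,0,0,0,1],[0,0,0,0,0,0,1],[0,0,-0.3,0,0,0,1],[0,0,-0.8,0,0,0,1],[0,0,-0.8,0,0,0,1],[0,0,-0.8,0,0,0,1],[0,0,-0.5,0,0,0,1],[0,0,0,0,0,0,1]])

```text
t: 21.65
position: [0.6282, 0.1692, 0.1393]
tcp_rot: [[0.108, 0.994, 0.002], [0.994, -0.108, 0.001], [0.001, 0.002, -1.0]]
wrist_force: [0.1, 0.8, -1.3]
finger_gap: 0.159
```

```bash
python3 - <<'E'
from h import *
s=state()
p,d=viewer.capture('wrist');cv2.imwrite('pics/w9.png',p[:,:,::-1])
E
```

```text
t 21.65 [0.6282 0.1692 0.1393] ang 1.463 F [ 0.1  0.8 -1.3] gap 0.159 q [-0.61  0.63  0.52  1.38 -0.32  1.21 -0.17] tilt [0.0024 0.0007]
```

View pics/w9.png

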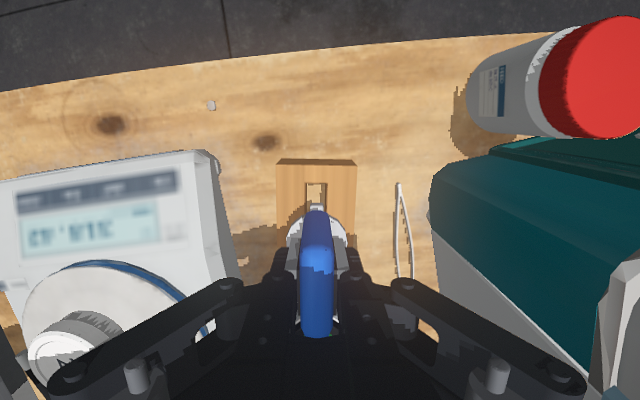

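jog_arm(series=[[-0.2,-0.1,-0.6,0,0,0,1],[-0.5,-0.2,-0.6,0,0,0,1],[-0.9,-0.2,-0.6,0,0,0,1],[-1,-0.2,-0.6,0,0,0,1],[-1,-0.2,0,0,0,0,1],[-1,-0.2,0,0,0,0,1],[-1,-0.2,0,0,0,0,1],[-1,-0.3,0,0,0,0,1]])

```text
t: 22.7
position: [0.5807, 0.0398, 0.1855]
tcp_rot: [[0.108, 0.994, -0.001], [0.994, -0.108, -0.0], [-0.0, -0.001, -1.0]]
wrist_force: [0.2, -0.6, -1.0]
finger_gap: 0.154
```

jog_arm(series=[[-1,-0.3,0,0,0,0,1],[-1,-0.3,0,0,0,0,1],[-1,-0.3,0,0,0,0,1],[-1,-0.3,0,0,0,0,1],[-1,-0.3,0,0,0,0,1],[-1,-0.3,0,0,0,0,1],[-1,-0.3,0,0,0,0,1],[-1,-0.3,0,0,0,0,1]])

```text
t: 23.7
position: [0.5159, -0.114, 0.1859]
tcp_rot: [[0.108, 0.994, 0.0], [0.994, -0.108, -0.0], [-0.0, 0.0, -1.0]]
wrist_force: [0.2, 0.7, -1.1]
finger_gap: 0.155
```

jog_arm(series=[[-0.8,-0.2,0,0,0,0,1],[-0.8,-0.2,0,0,0,0,1],[-0.6,-0.2,0,0,0,0,1],[-0.4,-0.2,0,0,0,0,1],[-0.2,0,0,0,0,0,1],[0,0,0,0,0,0,1],[0,0,0,0,0,0,1],[0,0,0,0,0,0,1]])

```text
t: 24.7
position: [0.4947, -0.166, 0.1858]
tcp_rot: [[0.107, 0.994, -0.0], [0.994, -0.107, 0.0], [0.0, -0.0, -1.0]]
wrist_force: [0.1, -0.0, -1.8]
finger_gap: 0.158
```

```bash
python3 - <<'E'
from h import *
s=state()
p,d=viewer.capture('wrist');cv2.imwrite('pics/w10.png',p[:,:,::-1])
np.save('pics/w10s.npy',np.r_[s['position'],s['tcp_rot'].ravel()])
E
```

```text
t 24.70 [ 0.4947 -0.166   0.1858] ang 1.464 F [ 0.1 -0.  -1.8] gap 0.158 q [-0.22  0.34  0.66  1.71 -0.22  1.17  0.39] tilt [-0.      0.0002]
```

View pics/w10.png

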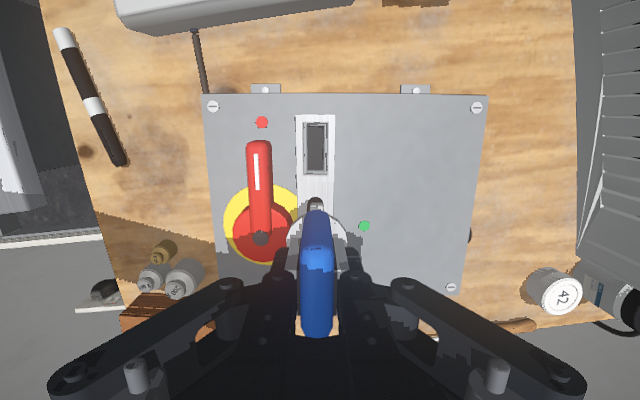

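```bash
python3 - <<'E'
import cv2
a=cv2.imread('pics/w10.png')
cv2.imwrite('pics/w10a.png',cv2.resize(a[110:185,280:360],None,fx=8,fy=8,interpolation=cv2.INTER_CUBIC))
E
```

```text
(no output)
```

View pics/w10a.png

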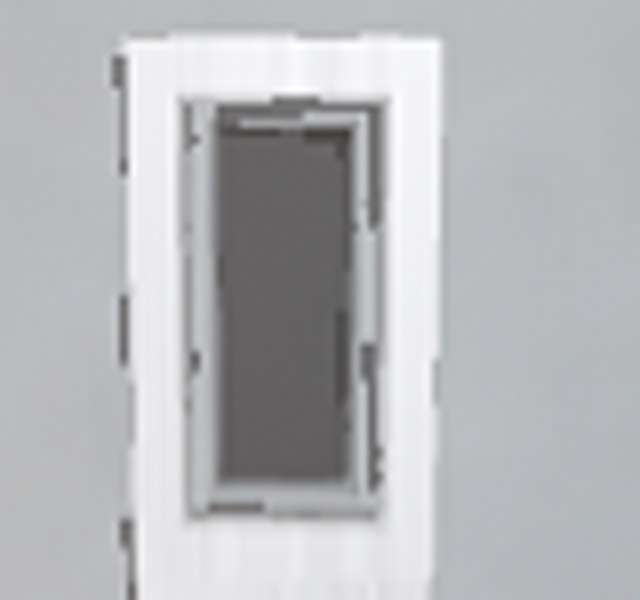

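```bash
python3 - <<'E'
from h import *
v=np.load('pics/w10s.npy');s=dict(position=v[:3],tcp_rot=v[3:].reshape(3,3))
W=lambda L:[(280+(u+.5)/8-.5,110+(w+.5)/8-.5) for u,w in L]
for q in (plane('wrist',W([(183,100),(387,100),(383,520),(189,520)]),.067,s),plane('wrist',W([(216,128),(358,128),(355,483),(217,483)]),.06,s)):
    e=q[0]-q[3];f=q[1]-q[0];print(q.mean(0).round(4),np.linalg.norm(e).round(4),np.linalg.norm(f).round(4),np.arctan2(e[1],e[0]))
b=q.mean(0)
t=cv2.imread('pics/w10.png')
# wing location in hand: pixels of blue seen -> plane at wing top z = TCP-.0603+.086
z=s['position'][2]+.0257
print('wing far end/edges', (plane('wrist',[(316,210),(303,270),(333,270)],z,s)-s['position'])@s['tcp_rot'])
plan([(*(b[:2]+[.000,-.0015]),.1855,1.461,4)],1)
E
```

```text
[ 0.4996 -0.1205  0.067 ] 0.0435 0.0208 1.4667880444465007
[ 0.4997 -0.1206  0.06  ] 0.0377 0.0149 1.4585677432774757
wing far end/edges [[ 0.03779568  0.00085527 -0.02569204]
 [ 0.0134896  -0.00416937 -0.02569694]
 [ 0.01349196  0.0074238  -0.02569751]]
t 24.75 [ 0.4947 -0.1661  0.1858] ang 1.464 F [-0.1  1.  -1.5] gap 0.159 q [-0.22  0.34  0.66  1.71 -0.22  1.17  0.39] tilt [-0.      0.0002]
max [0.56  0.01  0.01  0.    0.    0.001 1.   ] end [ 0.4997 -0.122   0.1855]
[[0.55,0,0,0,0,0,1],[0.56,0.01,0.01,0,0,0.001,1],[0.55,0,0,0,0,0,1],[0.56,0,0.01,0,0,0,1]]
```

jog_arm(series=[[0.5,-0.03,0,0,0,0,1],[0.6,0,0.2,0,0,0,1],[0.6,0,0.4,0,0,0,1],[0.57,0,0.5,0,0,0,1],[0,0,0.6,0,0,0,1],[0,0,0.5,0,0,0,1],[0,0,0.24,0,0,0,1],[0,0,0,0,0,0,1]])

```text
t: 25.75
position: [0.4985, -0.1219, 0.1367]
tcp_rot: [[0.109, 0.994, -0.001], [0.994, -0.109, -0.0], [-0.0, -0.001, -1.0]]
wrist_force: [0.2, -0.3, -1.4]
finger_gap: 0.16
```

```bash
python3 - <<'E'
from h import *
s=state()
for n in('side','top','wrist'):
    p,d=viewer.capture(n);cv2.imwrite(f'pics/{n}11.png',p[:,:,::-1])
a=cv2.imread('pics/side11.png');cv2.imwrite('pics/s11a.png',cv2.resize(a[130:260,310:450],None,fx=5,fy=5,interpolation=cv2.INTER_CUBIC))
print(proj('side',[[*SLOT,.06],[*SLOT,.067]]))
E
```

```text
t 25.75 [ 0.4985 -0.1219  0.1367] ang 1.462 F [ 0.2 -0.3 -1.4] gap 0.160 q [-0.28  0.37  0.63  1.79 -0.25  1.06  0.33] tilt [-0.0007 -0.0003]
[[361.97980624 199.53370775]
 [362.27720697 197.97675821]]
```

View pics/s11a.png

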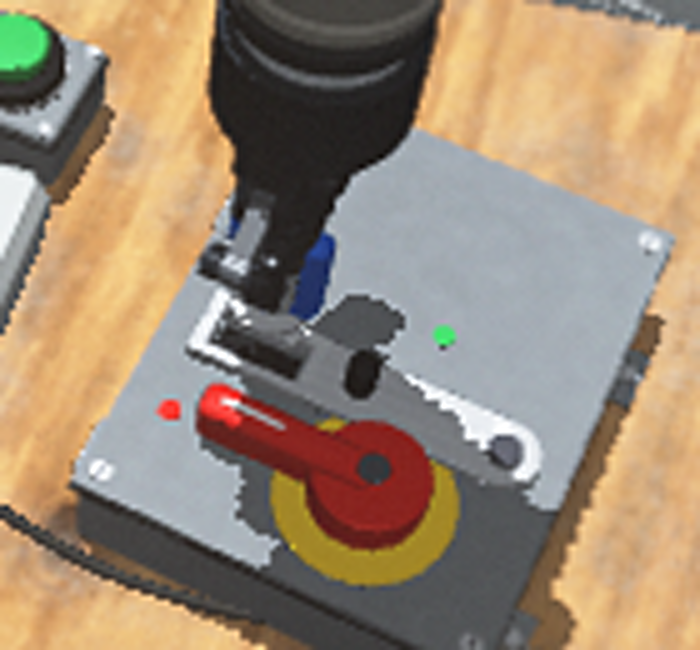

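View pics/wrist11.png

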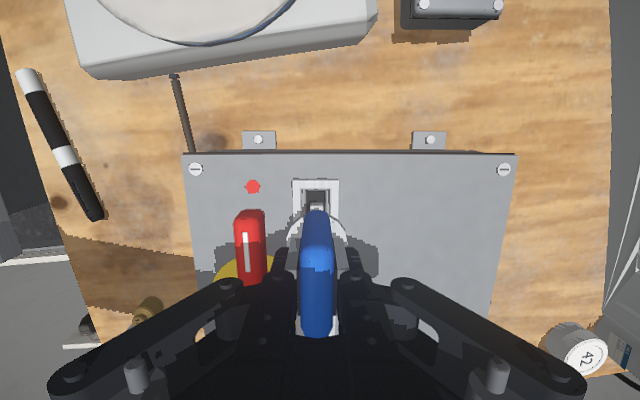

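```bash
python3 - <<'E'
import cv2
a=cv2.imread('pics/wrist11.png');cv2.imwrite('pics/w11a.png',cv2.resize(a[170:260,270:360],None,fx=7,fy=7,interpolation=cv2.INTER_CUBIC))
a=cv2.imread('pics/side11.png');cv2.imwrite('pics/s11b.png',cv2.resize(a[175:215,340:390],None,fx=14,fy=14,interpolation=cv2.INTER_CUBIC))
E
```

```text
(no output)
```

View pics/w11a.png

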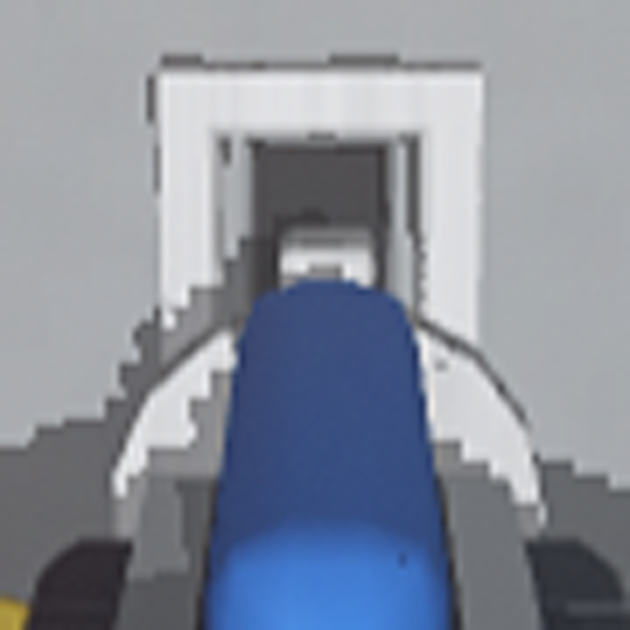

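View pics/s11b.png

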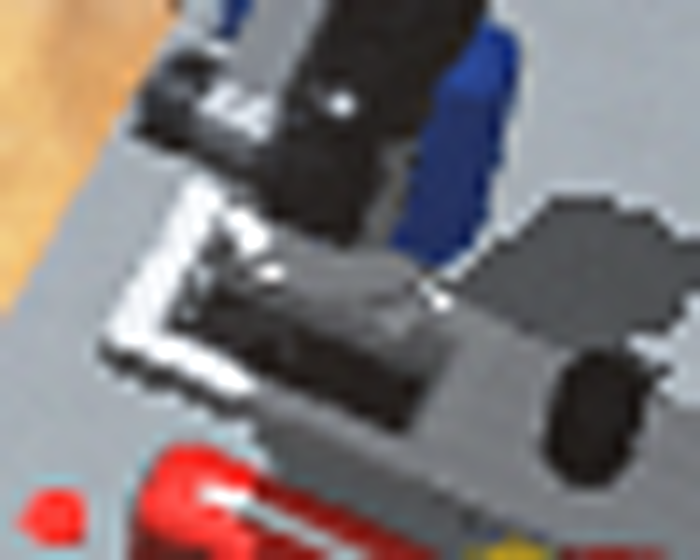

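```bash
python3 - <<'E'
from h import *
s=env.state();print(s['position'])
W=lambda L:[(270+(u+.5)/7-.5,170+(w+.5)/7-.5) for u,w in L]
f=lambda L,z:((plane('wrist',W(L),z,s)-s['position'])@s['tcp_rot']*1e3).round(1)
zb=s['position'][2]-.0603
print('T end bottom',f([(328,232)],zb),'T edges',f([(280,255),(377,255)],zb+.005),'T end top',f([(328,275)],zb+.009))
print('hasp slot far',f([(318,138)],.067),'edges',f([(214,200),(424,200)],.067))
print('box slot edges',f([(252,180),(387,180)],.06),'far',f([(318,142)],.06))
print('hasp end edge',f([(318,70)],.067), 'sides',f([(158,200),(483,200)],.067))
E
```

```text
[ 0.49916478 -0.12181065  0.13752365]
T end bottom [[15.8  1.  60.3]] T edges [[15.1 -3.4 55.3]
 [15.1  5.6 55.3]] T end top [[14.3  1.  51.3]]
hasp slot far [[22.6  0.  70.5]] edges [[ 16.2 -10.4  70.5]
 [ 16.2  10.6  70.5]]
box slot edges [[16.5 -6.8 77.5]
 [16.5  7.1 77.5]] far [[20.5 -0.  77.5]]
hasp end edge [[29.5  0.  70.5]] sides [[ 16.2 -16.   70.5]
 [ 16.2  16.6  70.5]]
```

jog_arm(series=[[0.07,-0.045,0,0,0,0,1],[0,0,0.2,0,0,0,1],[0,0,0.2,0,0,0,1],[0,0,0.2,0,0,0,1],[0,0,0.2,0,0,0,1],[0,0,0.1,0,0,0,1],[0,0,0,0,0,0,1],[0,0,0,0,0,0,1]])

```text
t: 26.9
position: [0.4982, -0.12, 0.1192]
tcp_rot: [[0.108, 0.994, 0.0], [0.994, -0.108, -0.0], [-0.0, 0.0, -1.0]]
wrist_force: [0.2, -0.3, -1.5]
finger_gap: 0.152
```

```bash
python3 - <<'E'
from h import *
s=state()
p,d=viewer.capture('wrist');cv2.imwrite('pics/w12a.png',cv2.resize(p[170:260,270:360,::-1],None,fx=7,fy=7,interpolation=cv2.INTER_CUBIC))
E
```

```text
t 26.90 [ 0.4982 -0.12    0.1192] ang 1.463 F [ 0.2 -0.3 -1.5] gap 0.152 q [-0.28  0.39  0.62  1.82 -0.26  1.02  0.34] tilt [ 0.0004 -0.0001]
```

View pics/w12a.png

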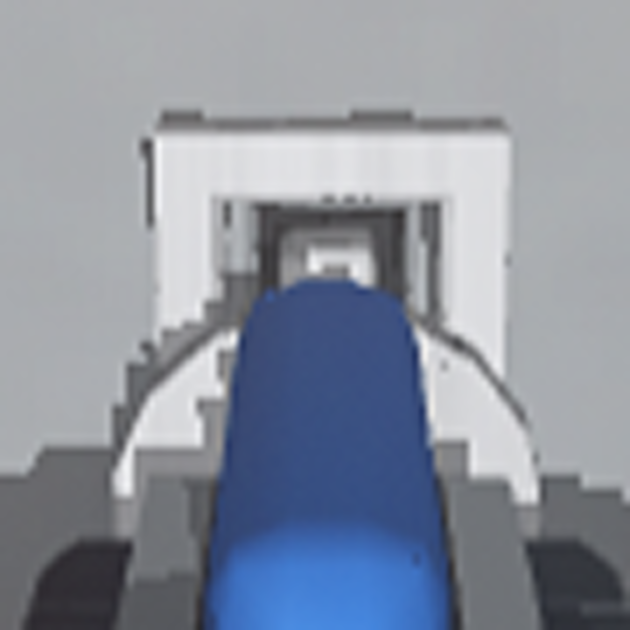

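jog_arm(series=[[0,0.01,0.2,0,0,0,1],[0,0,0.2,0,0,0,1],[0,0,0.2,0,0,0,1],[0,0,0.2,0,0,0,1],[0,0,0.05,0,0,0,1],[0,0,0,0,0,0,1],[0,0,0,0,0,0,1],[0,0,0,0,0,0,1]])

```text
t: 27.95
position: [0.4984, -0.12, 0.1023]
tcp_rot: [[0.108, 0.994, 0.0], [0.994, -0.108, -0.0], [0.0, 0.0, -1.0]]
wrist_force: [0.2, 0.1, -2.1]
finger_gap: 0.159
```

jog_arm(series=[[0,0,0.05,0,0,0,1],[0,0,0.05,0,0,0,1],[0,0,0,0,0,0,1],[0,0,0,0,0,0,1],[0,0,0,0,0,0,1],[0,0,0,0,0,0,1],[0,0,0,0,0,0,1],[0,0,0,0,0,0,1]])

```text
t: 28.95
position: [0.499, -0.12, 0.101]
tcp_rot: [[0.108, 0.994, 0.002], [0.994, -0.108, 0.0], [0.0, 0.002, -1.0]]
wrist_force: [-0.5, 1.0, 6.1]
finger_gap: 0.154
```

```bash
python3 - <<'E'
from h import *
s=state()
p,d=viewer.capture('side');cv2.imwrite('pics/s13a.png',cv2.resize(p[130:260,310:450,::-1],None,fx=5,fy=5,interpolation=cv2.INTER_CUBIC))
E
```

```text
t 28.95 [ 0.499 -0.12   0.101] ang 1.463 F [-0.5  1.   6.1] gap 0.154 q [-0.27  0.42  0.61  1.84 -0.28  0.98  0.35] tilt [0.0018 0.0001]
```

View pics/s13a.png

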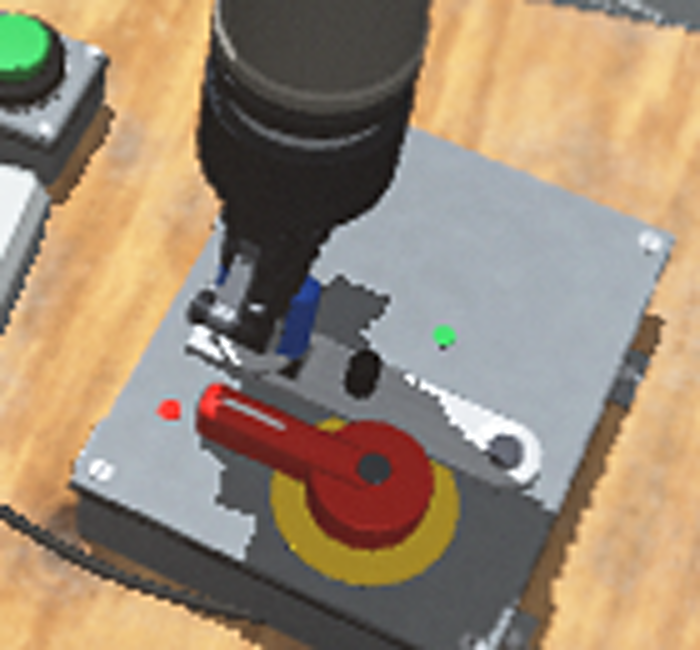

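jog_arm(series=[[0,0,-0.03,0,0,0,1],[0,0,0,0,0,-0.05,1],[0,0,0,0,0,-0.08,1],[0,0,0,0,0,-0.08,1],[0,0,0,0,0,-0.08,1],[0,0,0,0,0,-0.08,1],[0,0,0,0,0,-0.08,1],[0,0,0,0,0,0,1]])

```text
t: 30.0
position: [0.4988, -0.1202, 0.1011]
tcp_rot: [[-0.711, 0.704, 0.001], [0.704, 0.711, -0.0], [-0.001, 0.001, -1.0]]
wrist_force: [0.5, -0.1, 4.2]
finger_gap: 0.155
```

```bash
python3 - <<'E'
from h import *
s=state();print(s['torque'])
E
```

```text
t 30.00 [ 0.4988 -0.1202  0.1011] ang 2.361 F [ 0.5 -0.1  4.2] gap 0.155 q [-0.11  0.39  0.41  1.83 -0.18  0.96  1.16] tilt [ 0.0014 -0.0001]
[-0.0332041  -0.03743966  0.06035092]
```

jog_arm(series=[[0,0,0,0,0,-0.08,1],[0,0,0,0,0,-0.08,1],[0,0,0,0,0,-0.08,1],[0,0,0,0,0,-0.07,1],[0,0,0,0,0,-0.026,1],[0,0,0,0,0,0,1],[0,0,0,0,0,0,1],[0,0,0,0,0,0,1]])

```text
t: 31.0
position: [0.4987, -0.1201, 0.101]
tcp_rot: [[-0.994, 0.108, 0.001], [0.108, 0.994, -0.0], [-0.001, -0.0, -1.0]]
wrist_force: [-0.8, -0.2, 4.5]
finger_gap: 0.159
```

```bash
python3 - <<'E'
from h import *
s=state();print(s['torque'])
p,d=viewer.capture('wrist');cv2.imwrite('pics/w14.png',p[:,:,::-1])
E
```

```text
t 31.00 [ 0.4987 -0.1201  0.101 ] ang 3.034 F [-0.8 -0.2  4.5] gap 0.159 q [-0.01  0.38  0.26  1.83 -0.12  0.95  1.77] tilt [ 0.0009 -0.0003]
[-0.07361361 -0.0360229  -0.00131002]
```

View pics/w14.png

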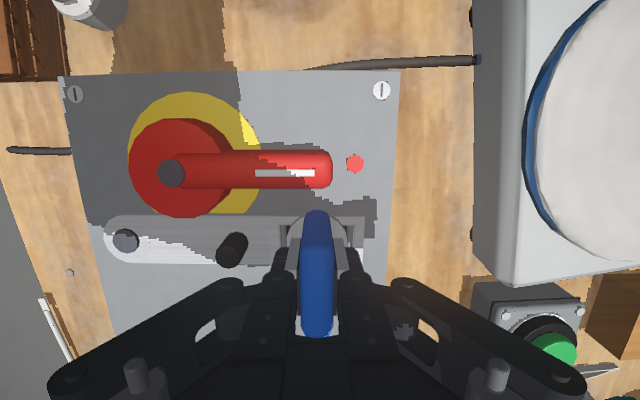

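jog_arm(series=[[0,0,0,0,0,0,0.7],[0,0,0,0,0,0,0.6],[0,0,0,0,0,0,0.6],[0,0,0,0,0,0,0.6],[0,0,-0.4,0,0,0,0.6],[0,0,-1,0,0,0,0.6],[0,0,-1,0,0,0,0.6],[0,0,-1,0,0,0,0.6]])

```text
t: 32.05
position: [0.4984, -0.12, 0.17]
tcp_rot: [[-0.994, 0.107, 0.001], [0.107, 0.994, -0.0], [-0.001, -0.0, -1.0]]
wrist_force: [0.5, -0.7, -0.7]
finger_gap: 0.396
```

jog_arm(series=[[-0.5,0,-1,0,0,0,1],[-1,0,-0.5,0,0,0,1],[-1,0,0,0,0,0,1],[-1,0,0,0,0,0,1],[0,0,0,0,0,0,1],[0,0,0,0,0,0,1],[0,0,0,0,0,0,1],[0,0,0,0,0,0,1]])

```text
t: 33.05
position: [0.5674, -0.1274, 0.1989]
tcp_rot: [[-0.994, 0.107, 0.0], [0.107, 0.994, 0.0], [0.0, 0.0, -1.0]]
wrist_force: [-0.6, 0.1, -0.2]
finger_gap: -0.001
```

```bash
python3 - <<'E'
from h import *
s=state()
p,d=viewer.capture('wrist');cv2.imwrite('pics/w15.png',p[:,:,::-1])
p,d=viewer.capture('side');cv2.imwrite('pics/s15a.png',cv2.resize(p[130:260,310:450,::-1],None,fx=5,fy=5,interpolation=cv2.INTER_CUBIC))
plan([(.615,.0435,.15,2.3,12)],1)
E
```

```text
t 33.05 [ 0.5674 -0.1274  0.1989] ang 3.035 F [-0.6  0.1 -0.2] gap -0.001 q [-0.01  0.41  0.28  1.51 -0.12  1.24  1.75] tilt [0.     0.0002]
t 33.15 [ 0.5676 -0.1274  0.1989] ang 3.035 F [ 0.1 -0.2  0.5] gap 0.003 q [-0.01  0.41  0.28  1.51 -0.12  1.24  1.75] tilt [0.     0.0001]
max [0.36  0.74  0.21  0.    0.    0.031 1.   ] end [0.615  0.0435 0.1501]
[[-0.12,0.73,0.2,0,0,0.031,1],[-0.08,0.73,0.21,0,0,0.03,1],[-0.03,0.74,0.2,0,0,0.031,1],[0.02,0.74,0.2,0,0,0.03,1],[0.06,0.74,0.21,0,0,0.031,1],[0.1,0.73,0.2,0,0,0.031,1],[0.15,0.72,0.21,0,0,0.03,1],[0.19,0.71,0.2,0,0,0.031,1]]
[[0.24,0.7,0.2,0,0,0.031,1],[0.28,0.69,0.21,0,0,0.03,1],[0.32,0.66,0.2,0,0,0.031,1],[0.36,0.65,0.2,0,0,0.03,1]]
```

View pics/w15.png

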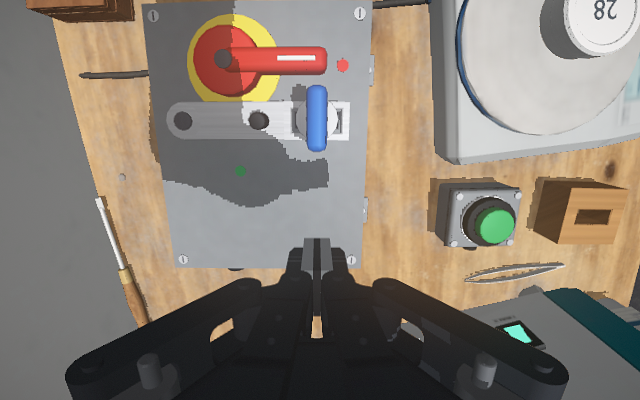

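View pics/s15a.png

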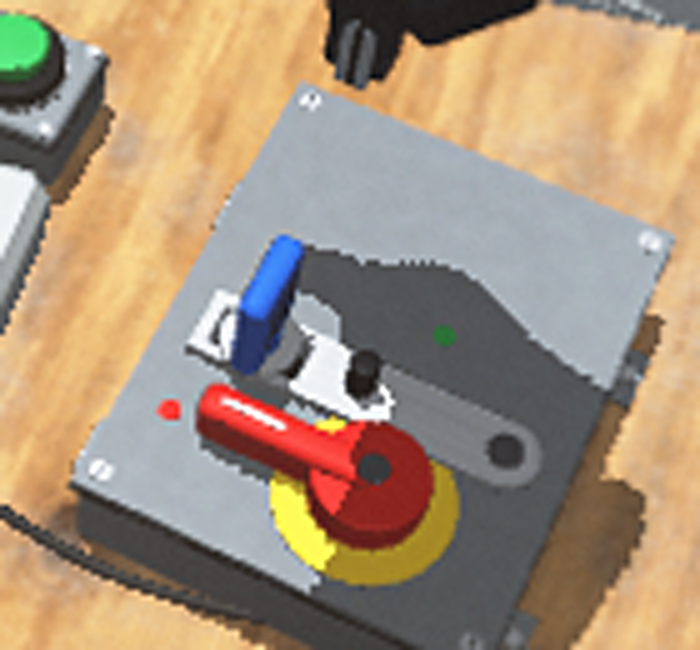

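jog_arm(series=[[-0.1,0.8,0,0,0,0,1],[-0.1,0.9,0.2,0,0,0,1],[-0.2,1,0.3,0,0,0,1],[-0.2,1,0.3,0,0,0,1],[-0.2,1,0.4,0,0,0,1],[-0.2,1,0.4,0,0,0,1],[-0.2,1,0.4,0,0,0,1],[-0.1,1,0.4,0,0,0,1]])

```text
t: 34.15
position: [0.6105, 0.0242, 0.15]
tcp_rot: [[-0.994, 0.107, -0.0], [0.107, 0.994, -0.0], [0.0, -0.0, -1.0]]
wrist_force: [1.2, 0.2, -0.2]
finger_gap: -0.0
```

jog_arm(series=[[-0.1,0.7,0.4,0,0,0,1],[0,0.4,0.5,0,0,0,1],[0,0,0.6,0,0,0,1],[0,0,0.6,0,0,0,1],[0,0,0,0,0,0,1],[0,0,0,0,0,0,1],[0,0,0,0,0,0,1],[0,0,0,0,0,0,1]])

```text
t: 35.15
position: [0.6148, 0.0446, 0.1092]
tcp_rot: [[-0.994, 0.107, 0.001], [0.107, 0.994, 0.0], [-0.001, 0.0, -1.0]]
wrist_force: [0.6, -0.4, -0.1]
finger_gap: 0.001
```

```bash
python3 - <<'E'
from h import *
s=state()
p,d=viewer.capture('wrist');cv2.imwrite('pics/w16.png',p[:,:,::-1])
p,d=viewer.capture('side');cv2.imwrite('pics/s16a.png',cv2.resize(p[70:190,240:390,::-1],None,fx=5,fy=5,interpolation=cv2.INTER_CUBIC))
plan([(.615,.0445,.09,3.035,2)],1)
E
```

```text
t 35.15 [0.6148 0.0446 0.1092] ang 3.035 F [ 0.6 -0.4 -0.1] gap 0.001 q [-0.24  0.55  0.21  1.52 -0.13  1.08  1.46] tilt [0.0011 0.0002]
t 35.25 [0.6146 0.0447 0.1091] ang 3.035 F [-0.2 -0.1 -0.1] gap -0.000 q [-0.24  0.55  0.21  1.52 -0.13  1.08  1.46] tilt [0.0006 0.0001]
max [0.01 0.01 0.48 0.   0.   0.   1.  ] end [0.615  0.0444 0.0901]
[[-0.01,0,0.48,0,0,0,1],[-0.01,-0.01,0.47,0,0,0,1]]
```

View pics/w16.png

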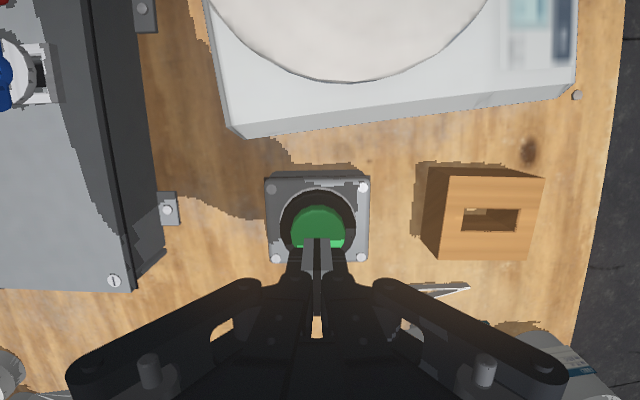

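View pics/s16a.png

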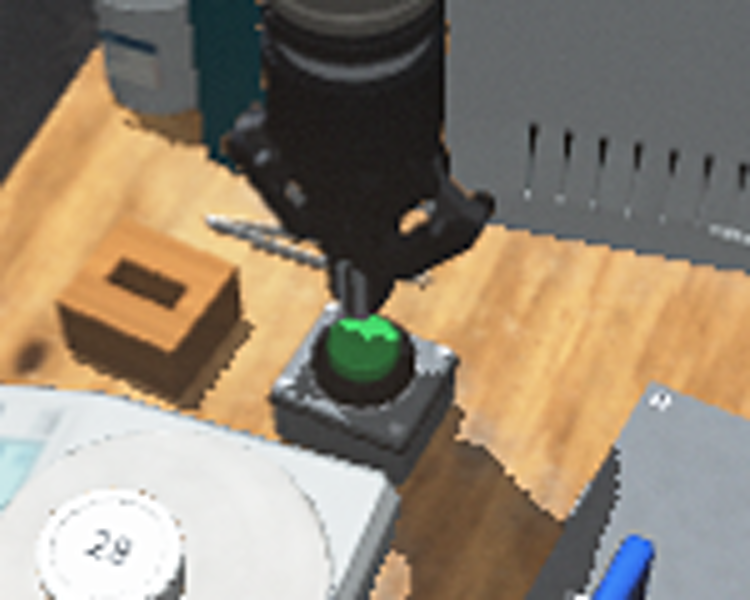

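jog_arm(series=[[-0.01,0,0.4,0,0,0,1],[0,0,0.4,0,0,0,1],[0,0,0.3,0,0,0,1],[0,0,0.2,0,0,0,1],[0,0,0.2,0,0,0,1],[0,0,0.15,0,0,0,1],[0,0,0.05,0,0,0,1],[0,0,0,0,0,0,1]])

```text
t: 36.25
position: [0.6144, 0.0446, 0.0752]
tcp_rot: [[-0.994, 0.107, -0.0], [0.107, 0.994, 0.0], [0.0, 0.0, -1.0]]
wrist_force: [-2.5, 0.5, 4.4]
finger_gap: 0.004
```

```bash
python3 - <<'E'
from h import *
s=state()
E
```

```text
t 36.25 [0.6144 0.0446 0.0752] ang 3.035 F [-2.5  0.5  4.4] gap 0.004 q [-0.24  0.59  0.21  1.55 -0.13  1.02  1.47] tilt [-0.0003  0.0001]
```

jog_arm(series=[[0,0,0.1,0,0,0,1],[0,0,0.1,0,0,0,1],[0,0,0.05,0,0,0,1],[0,0,0,0,0,0,1],[0,0,0,0,0,0,1],[0,0,0,0,0,0,1],[0,0,0,0,0,0,1],[0,0,0,0,0,0,1]])

```text
t: 37.25
position: [0.6146, 0.0446, 0.0748]
tcp_rot: [[-0.994, 0.107, 0.001], [0.107, 0.994, 0.001], [-0.001, 0.001, -1.0]]
wrist_force: [-10.4, -0.8, 24.9]
finger_gap: 0.002
```

```bash
python3 - <<'E'
from h import *
s=state()
E
```

```text
t 37.25 [0.6146 0.0446 0.0748] ang 3.035 F [-10.4  -0.8  24.9] gap 0.002 q [-0.24  0.59  0.2   1.55 -0.13  1.01  1.47] tilt [0.0007 0.001 ]
```

Fully home: 25 N with no further travel. I release it, lift clear and check.

jog_arm(series=[[0,0,-0.3,0,0,0,1],[0,0,-0.6,0,0,0,1],[0,0,-1,0,0,0,1],[0,0,-1,0,0,0,1],[0,0,-1,0,0,0,1],[0,0,-1,0,0,0,1],[0,0,-1,0,0,0,1],[0,0,-0.5,0,0,0,1]])

```text
t: 38.25
position: [0.6156, 0.0447, 0.1989]
tcp_rot: [[-0.994, 0.106, 0.003], [0.106, 0.994, 0.0], [-0.003, 0.0, -1.0]]
wrist_force: [0.5, 0.2, 1.2]
finger_gap: 0.006
```

jog_arm(series=[[0.5,0.5,0,0,0,0,1],[1,1,0,0,0,0,1],[1,1,0,0,0,0,1],[1,1,0,0,0,0,1],[0.5,0.5,0,0,0,0,1],[0,0,0,0,0,0,1],[0,0,0,0,0,0,1],[0,0,0,0,0,0,1]])

```text
t: 39.25
position: [0.5443, 0.1312, 0.1976]
tcp_rot: [[-0.994, 0.109, 0.0], [0.109, 0.994, -0.001], [-0.0, -0.001, -1.0]]
wrist_force: [-0.0, 1.1, -1.2]
finger_gap: 0.001
```

```bash
python3 - <<'E'
from h import *
s=state()
p,d=viewer.capture('top');cv2.imwrite('pics/t17.png',p[:,:,::-1]);cv2.imwrite('pics/t17a.png',cv2.resize(p[95:295,325:475,::-1],None,fx=3,fy=3,interpolation=cv2.INTER_CUBIC))
p,d=viewer.capture('side');cv2.imwrite('pics/s17.png',p[:,:,::-1])
E
```

```text
t 39.25 [0.5443 0.1312 0.1976] ang 3.033 F [-0.   1.1 -1.2] gap 0.001 q [-0.41  0.36  0.19  1.57 -0.07  1.21  1.26] tilt [ 0.0004 -0.0008]
```

View pics/t17a.png

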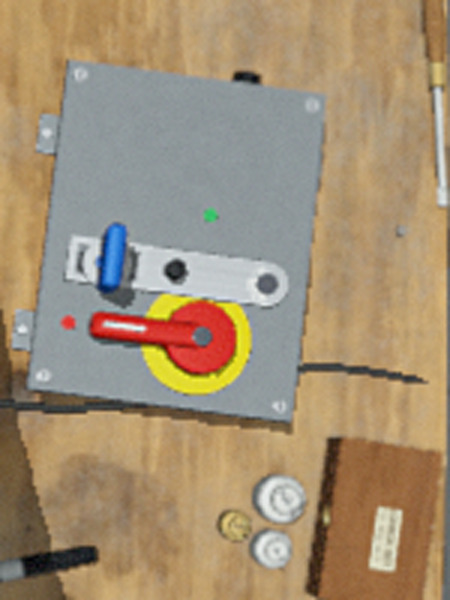

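View pics/s17.png

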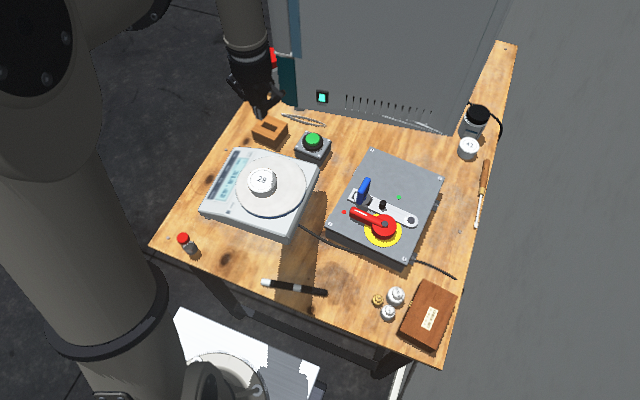

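```bash
python3 - <<'E'
from h import *
A=lambda L:[(325+(u+.5)/3-.5,95+(v+.5)/3-.5) for u,v in L]
def an(a,b,za,zb):
    p=plane('top',A([a]),za)[0];q=plane('top',A([b]),zb)[0];d=q-p;return np.arctan2(d[1],d[0])-yaw
print('handle',an((203,337),(97,324),.09,.09),'hasp',an((267,284),(176,270),.067,.089),an((267,284),(74,257),.067,.067),'wing',an((110,286),(116,228),.127,.127))
t0=cv2.imread('pics/top0.png')[245:290,392:430].astype(int);t1=cv2.imread('pics/t17.png')[245:290,392:430].astype(int);print('weights diff',np.abs(t0-t1).mean(),np.abs(t0-t1).max())
E
```

```text
handle 1.5781324199652709 hasp 1.590105590658839 1.5624809342586647 wing 0.018669915140637428
weights diff 2.957699805068226 16
```

All the final angles agree, and the weights haven't moved.

```bash
python3 - <<'E'
from h import *
state();print(workorder.finish_job())
E
```

```text
t 39.35 [0.5441 0.1316 0.1976] ang 3.033 F [-0.5 -0.4  0.2] gap 0.002 q [-0.41  0.36  0.19  1.57 -0.07  1.21  1.26] tilt [ 0.0002 -0.0005]
the job is handed in; nothing more can be done
None
```

The lockout is done in the order asked and was handed in at 39.4 s; the hand-in gave no verdict.

- **Handle:** I pushed it round to off until it hit its stop, where the force rose to about 17 N with almost no further movement. It measures 1.58 rad.
- **Hasp:** I swung it out by its knob to the stop. It measures between 1.56 and 1.59 rad.
- **Key:** I dropped it through both slots until the collar lay on the hasp, with contact at the expected height, then turned it a quarter turn and let go. Its wing is within about 0.02 rad of square to the slot.
- **Start button:** I pressed it only after the key was locked. At about 25 N it moved no further, so it was fully home, and I then released it.

In the last pictures the handle, hasp and key are still in place and the three weights look unmoved. The arm was clear of everything, with almost no force at the wrist. The largest force I read was about 27 N, during the button press.

The top and wrist cameras disagreed by about 2 mm on where the slot and key were. I corrected for this with a close wrist picture just before inserting the key. No check failed.

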